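# Clamp up the timber deck of a model viaduct in the workshop jig

## Task

First park the red wagon upright in the blue tray, clear of the jig. Then pick every square brown timber beam out of the crate and lay them flat, side by side on the jig in the corner between fence and stop, lengthwise along the fence: the first tight against the fence, each next one tight against the one before, all ends square and flush against the stop; then slide the blue clamp up until it touches their free ends. Leave the other things in the crate and do not disturb the jar, the house and the dish on the bench.

Things in the scene. Friction and masses are not known exactly. Their poses are not given: they have to be found in the camera images.
- beam_a: square dark-brown timber beam with pale end faces and small bolt heads, 90 (x, lengthwise) x 26 x 26 mm, about 45 g, its four long sides alike; origin at its centre, x along its length. It lies in the crate at the start. None if absent: three or four of beam_a..beam_d are there
- beam_b: square dark-brown timber beam with pale end faces and small bolt heads, 90 (x, lengthwise) x 26 x 26 mm, about 45 g, its four long sides alike; origin at its centre, x along its length. It lies in the crate at the start. None if absent: three or four of beam_a..beam_d are there
- beam_c: square dark-brown timber beam with pale end faces and small bolt heads, 90 (x, lengthwise) x 26 x 26 mm, about 45 g, its four long sides alike; origin at its centre, x along its length. It lies in the crate at the start. None if absent: three or four of beam_a..beam_d are there
- beam_d: square dark-brown timber beam with pale end faces and small bolt heads, 90 (x, lengthwise) x 26 x 26 mm, about 45 g, its four long sides alike; origin at its centre, x along its length. It lies in the crate at the start. None if absent: three or four of beam_a..beam_d are there
- wagon: red closed goods wagon with grey roof, 85 (x) x 26 (y) x 38 mm (z), about 80 g, flat-sided and standing on fixed wheels that do not roll; origin at the centre of its underside, z up. It stands on the jig board at the start
- wagon_tray: fixed blue shallow tray, 76 (x) x 160 (y) mm outside, walls 10 mm high and 4 mm thick, floor 4 mm thick; origin at the centre of its underside. Wagons are parked in it on their wheels, along its y
- jig: fixed assembly jig: white laminated board 210 x 210 mm, 12 mm thick (jig x from -105 to 105 mm, y from -110 to 100 mm); origin under the board. Two aluminium bars 24 mm high stand on the board: the stop along its +x side (inner face at jig x = 85 mm, full width) and the fence along its +y side (inner face at jig y = 85 mm, from jig x = -40 mm to the stop)
- corner (a point): inner corner of the jig on the board's top face, where stop and fence meet; axes as the jig's: the beams lie towards -x and -y of it
- jaw (a joint): blue end-clamp bar on the jig, sliding along jig +x towards the stop with about 2.5 N of friction; stays where it is left. In m: 0 = fully back, its front face 125 mm from the stop; 0.035 = its front face touches the ends of 90 mm beams lying against the stop; 0.045 = end of travel. Bar 20 (x) x 115 (y) mm, top 13.5 mm above the board, spanning jig y -35 to 80 mm. Starts between 0 and 0.010
- clamp_post (a point): top centre of the black round post on the clamp bar, 18 mm diameter, 36 mm tall above the bar (its top is 48.5 mm above the board), in the middle of the bar's 20 mm; push or pull the bar by it. Axes as the jig's
- crate: fixed grey open crate 237 (x) x 392 (y) mm outside, walls 40 mm high and 6 mm thick, floor 6 mm thick; origin at the centre of its underside. The things in it stand in two rows of four, lengthwise about along crate x, with about 80 mm between neighbours' middles along y and 110 mm along x
- short_track: short model track piece with brown bed and two rails, 65 x 30 x 12 mm (clutter: stays in the crate); origin at the centre of its underside
- hut: cream signal hut with red roof, 50 x 34 x 42 mm (clutter: stays in the crate); origin at the centre of its underside
- buffer: buffer stop with red beam, 45 x 30 x 26 mm (clutter: stays in the crate); origin at the centre of its underside
- pine: small green pine on a round brown base, 26 mm across, 54 mm tall (clutter: stays in the crate); origin at the centre of its underside
- bush_yellow: yellow bush, 18 mm across, 22 mm tall (clutter: stays in the crate); origin at the centre of its underside
- bush_pink: pink bush, 18 mm across, 22 mm tall (clutter: stays in the crate); origin at the centre of its underside
- place1 (a point): point where the centre of beam number 1 counted from the fence comes to lie (any beam may be number 1), 13 mm above the board's top face: 45 mm from the stop, 13 mm from the fence; axes as the jig's
- place2 (a point): point where the centre of beam number 2 counted from the fence comes to lie (any beam may be number 2), 13 mm above the board's top face: 45 mm from the stop, 39 mm from the fence; axes as the jig's
- place3 (a point): point where the centre of beam number 3 counted from the fence comes to lie (any beam may be number 3), 13 mm above the board's top face: 45 mm from the stop, 65 mm from the fence; axes as the jig's
- place4 (a point): point where the centre of beam number 4 counted from the fence comes to lie (any beam may be number 4), 13 mm above the board's top face: 45 mm from the stop, 91 mm from the fence; axes as the jig's
- glue_jar: closed jar, 44 mm across, 65 mm tall; standing on the bench, to be left alone; origin at the centre of its underside
- house: cream model house with grey roof, 80 x 65 mm, 75 mm tall; standing on the bench, to be left alone; origin at the centre of its underside
- pin_dish: white dish, 60 mm across, 22 mm high; standing on the bench, to be left alone; origin at the centre of its underside
There are look-alikes about, which are no part of the job. What is shaped like the beam_c but purple is not meant. Leave any turquoise look-alike of the beam_b alone.

How it is judged:
By the outcome, as a careful person would: the job done as asked, in the order asked, and still so for the second after the job is handed in, with the robot touching nothing.
Of beam_a, beam_b, beam_c, beam_d only 3 to 4 are there at a start; the rules pass over those that are not, and their reading is None.
At some moment in a run one of beam_a, beam_b, beam_c, beam_d may be knocked a few centimetres aside while the robot is not near it.
Once in a run the grip may slacken for a moment while it holds something.
It also fails if it takes over 210 s, if anything falls off the work surface, if the arm or the gripper's body presses on something with over 40 N, if the wrist force passes 120 N, or if a joint passes its speed limit or range.

## Robot

A 6-joint arm with a two-finger parallel gripper is mounted at the origin on the work surface. World frame = base frame: x ahead of the robot, y to its left, z up, the work surface at z = 0. Lengths are in mm, angles in degrees, forces in N, time in s.
With the tool pointing down it reaches from about 350 to 875 mm from the base axis. Payload 15.5 kg.
Tool frame: the origin (TCP) lies on the centre line of the jaws, within the pads' length; the fingertips stand 8 mm ahead of it and the grasp point (between the pads) lies 11 mm behind it; z points along the fingers, y is the line along which they close (so a half turn about z gives the same grasp; the last joint's range is limited). The gripper opens to 85 mm and grips with 20 to 120 N. Pads are 22 mm wide; open, the fingers measure 114 mm over their backs; the gripper's body (76 mm by 85 mm) begins 54 mm behind the grasp point. The pads swing forward as they close: fully open they stand 13 mm farther back than shut.
Start: joints at [-5.472, 28.281, 77.091, -0, 74.628, -5.472], TCP at [625.001, 0.003, 239.277] pointing down, gripper open.
Joint ranges: [-166.48, 166.48], [-47.26, 123.95], [12.59, 153.08], [-70.14, 250.14], [6.76, 159.57], [-176.63, 176.63]. Speed limits (degrees/s): [108.29, 108.29, 147.25, 172.46, 172.46, 172.46].

## Interface

Orientations are given as a 3x3 rotation matrix whose columns are the frame's x, y, z axes.
In Python, from cell import bot gives the robot as it stands.
- The arm moves only by the shell command python3 -m creep 'ROWS' [FORCE]. ROWS is JSON, a list of rows, each an object of numbers: "tx", "ty", "tz": the shift along the tool's x, y, z each as a share of 0.25 m, from -1 to 1; "rx", "ry", "rz": the turn, a rotation vector about the tool's x, y, z each as a share of 45 degrees, from -1 to 1; "claw": the opening, from 0 (shut) to 1 (fully open). A call has 1 to 20 rows; each row is the pose to reach, as a shift and turn from the pose commanded when the call began, along the tool's axes at that moment; what a row does not reach only later rows make up. A row lasts 1/12 s, in which the tool goes at most 41.7 mm and 7.16 degrees, less where a joint would pass 70% of its speed; a pose out of reach is approached as far as the arm can. A call with a number of a shift or a turn outside -1 to 1 is refused whole. A call with a gripper value outside its range is refused whole. The fingers move at their own pace and stop on an object; FORCE is the grip in N (left out, the last holds). Time passes only in rows, so rows that repeat a pose let the fingers close. It gives the time, the measured TCP pose, the force, the opening and the grip force at its end, in the units of the state.
- bot.get_obs(): the state, without advancing time (a new reading comes with each control period).
- bot.camera(name): name is "scene" or "side" or "wrist"; returns (picture, depth): 420x560x3 uint8, blue, green, red; 420x560 float32, mm along the optical axis (not along the pixel's ray), 0 where there is no reading.
- bot.camera_info(name): a dict with "vfov" (degrees; the focal length in pixels is half the picture's height over the tangent of half this angle, whatever the lens; pixels are square), "cx", "cy" (the principal point, pixels), "pose" (4x4, takes a point from camera to world coordinates). Camera axes: x right, y down, z forward; pixel columns grow to the right and rows downward; lengths in mm; the calibration is good to about 2 mm. A picture is of the moment at which its call begins: read the wrist's pose just before it. camera_info takes no time and is no camera call; for the wrist camera it gives the pose at the moment of the call.
- bot.finish_job(): hands the job in; it is judged then, once.
Trained networks look in the newest picture that a camera, given by its name, has taken for a name from the list of things; names that differ only in an ending like _2 or _b are one class to them, and where a whole thing is asked for, a point or a joint stands for the part that bears it (a point fixed in the world has none). Each returns a list of dicts, best first, with "score" (0 to 1); they miss things now and then, are a little off and sometimes report something else, mostly with a low value. They report only what shows in the picture. A call takes as long as a camera call. They do not tell look-alikes from the thing itself.
- bot.spot_in(camera, query): "bbox" ([left, top, right, bottom] in pixels, round what is visible of it).
- bot.landmark_of(camera, query): "location" ([column, row] in pixels: a listed point, or the origin of a listed thing).
The state is a dict: "time_s": time; "q": joint angles; "joint_vel": joint speeds; "tau": joint torques, N m; "tcp_pos": TCP position; "tool_rot": TCP orientation; "contact_force": force on the tool from outside, world axes, zero at the start; "moment": the same for the moment, N m; "grip_width": opening from 0.0 (shut) to 1.0 (fully open); "grasp_force": force on a finger pad.
Only numpy, scipy, OpenCV 4.12 (cv2) and the standard library are available. Lean on these libraries where they do the work, as an engineer would, in place of code of your own. Each camera call takes 0.05 s, during which the arm holds its last target. There are 200 camera calls.

## Working session

There is one attempt and no reset: what is moved stays moved. The work goes in short steps, Python scripts to look and compute and a shell command to move; the robot and the scene stay as the last step left them, time stands still between calls to the robot, and variables do not carry over. Pictures are saved under pics/ and viewed, at most 14 in all, crops included, and the job is handed in when it is done.

```bash
mkdir -p pics; ls; cat > h.py <<'E'
import numpy as np, cv2
from cell import bot
def cam(n):
    i=bot.camera_info(n); im,d=bot.camera(n)
    f=210/np.tan(np.radians(i["vfov"]/2))
    return im,d,i,f
def world(i,f,d,u,v,z=None):
    P=np.array(i["pose"]); 
    r=np.array([(u-i["cx"])/f,(v-i["cy"])/f,1.])
    if z is not None:
        w=P[:3,:3]@r; return P[:3,3]+w*(z-P[2,3])/w[2]
    return P[:3,:3]@(r*d)+P[:3,3]
def cloud(i,f,d):
    v,u=np.mgrid[:d.shape[0],:d.shape[1]]
    c=np.stack([(u-i["cx"])/f*d,(v-i["cy"])/f*d,d],-1)
    P=np.array(i["pose"]); w=c@P[:3,:3].T+P[:3,3]
    w[d<=0]=np.nan
    return w
E
python3 - <<'E'
from h import *
for n in ("scene","side","wrist"):
    im,d,i,f=cam(n); cv2.imwrite(f"pics/{n}0.png",im); np.savez(f"{n}0.npz",im=im,d=d,P=i["pose"],f=f,c=[i["cx"],i["cy"]])
    print(n,f,i["cx"],i["cy"],np.round(i["pose"],3).tolist(), (d>0).mean())
    print([k for k in i])
o=bot.get_obs(); print(o)
E
```

```text
pics
scene 522.145026746744 285.9381299415642 210.82297706648413 [[0.459, 0.702, -0.545, 1315.877], [0.888, -0.374, 0.267, -358.468], [-0.016, -0.607, -0.795, 1227.231], [0.0, 0.0, 0.0, 1.0]] 0.996109693877551
['vfov', 'cx', 'cy', 'pose']
side 392.21450246971546 275.35116445267573 206.68237128987198 [[0.951, -0.167, 0.262, 226.956], [-0.31, -0.513, 0.8, -815.276], [0.0, -0.842, -0.54, 645.759], [0.0, 0.0, 0.0, 1.0]] 0.9959566326530612
['vfov', 'cx', 'cy', 'pose']
wrist 289.13874849347343 282.2521825333037 206.19722430702868 [[1.0, -0.001, -0.001, 625.049], [-0.001, -0.956, -0.294, 76.084], [-0.001, 0.294, -0.956, 375.055], [0.0, 0.0, 0.0, 1.0]] 0.9959608843537415
['vfov', 'cx', 'cy', 'pose']
{'time_s': 0.15, 'q': array([-5.47284371e+00,  2.83071775e+01,  7.71172716e+01,  1.35356984e-03,
        7.46282277e+01, -5.47099578e+00]), 'joint_vel': array([ 0.00497416, -0.10074114, -0.18150472,  0.08373725, -0.01712225,
        0.00048106]), 'tau': array([ 4.76028199e-04, -8.82539248e+01, -3.84067369e+01, -1.70366275e-04,
        7.04737889e-03, -2.97315989e-05]), 'tcp_pos': array([6.24747953e+02, 2.28754003e-02, 2.38842195e+02]), 'tool_rot': array([[ 3.85756832e-05,  9.99999582e-01, -9.13019063e-04],
       [ 9.99999993e-01, -3.84749378e-05,  1.10360437e-04],
       [ 1.10325262e-04, -9.13023314e-04, -9.99999577e-01]]), 'contact_force': array([-0.51012332,  0.32688079, -0.04121265]), 'moment': array([-0.00671164,  0.00615114,  0.03194358]), 'grasp_force': 0.0, 'grip_width': 1.0012807680892974}
```

View pics/scene0.png

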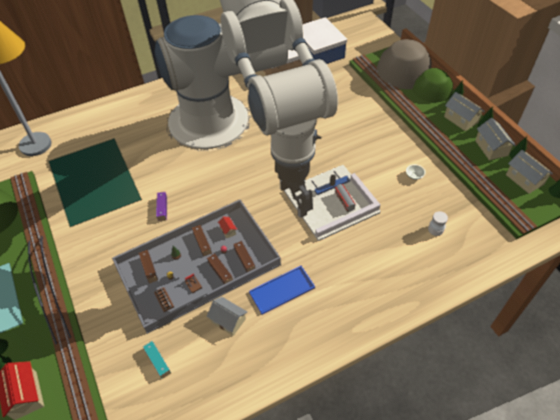

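View pics/side0.png

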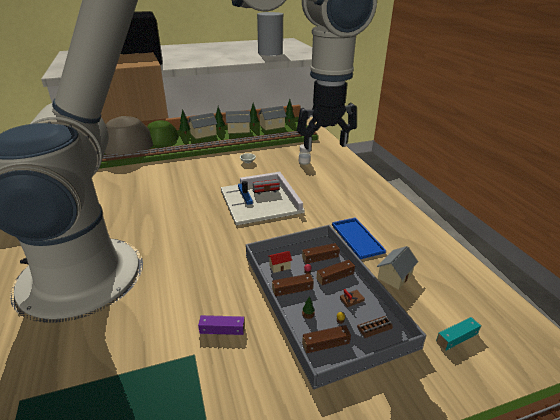

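```bash
cat >> h.py <<'E'
def comp(w,m,mina=25):
    n,l,s,c=cv2.connectedComponentsWithStats(m.astype(np.uint8))
    out=[]
    for k in range(1,n):
        if s[k,4]<mina: continue
        p=w[(l==k)]; p=p[~np.isnan(p[:,0])]
        if len(p)<mina: continue
        r=cv2.minAreaRect(p[:,:2].astype(np.float32))
        out.append((np.round(c[k]).astype(int).tolist(),len(p),np.round(p.mean(0)).tolist(),np.round(np.percentile(p[:,2],[5,50,95])).tolist(),np.round(r[0],1).tolist(),np.round(r[1]).tolist(),round(r[2],1)))
    return out
E
python3 - <<'E'
from h import *
for n in ("scene","side","wrist"):
    im,d,i,f=cam(n); w=cloud(i,f,d)
    z=w[...,2]; m=(abs(z)<15)
    print(n,"table z by region:")
    for a in range(0,420,105):
        print([ (round(float(np.median(z[a:a+105,b:b+140][m[a:a+105,b:b+140]])),1) if m[a:a+105,b:b+140].sum()>300 else None) for b in range(0,560,140)])
    hsv=cv2.cvtColor(im,cv2.COLOR_BGR2HSV)
    for q in ("beam_a","wagon","jig","wagon_tray","crate","clamp_post","corner","place1","place4","glue_jar","house","pin_dish","pine"):
        s=bot.landmark_of(n,q)
        for r in s[:5 if q=="beam_a" else 1]:
            u,v=r["location"]; 
            p=w[min(419,max(0,int(round(v)))),min(559,max(0,int(round(u))))]
            print(q,round(r["score"],2),np.round([u,v]),np.round(p))
    ws=(w[...,0]>250)&(w[...,0]<950)&(abs(w[...,1])<450)
    H,S,V=hsv[...,0],hsv[...,1],hsv[...,2]
    top=ws&(z>24)&(z<48)
    brown=top&((H<14)|(H>172))&(S>90)&(V<150)
    print("brown"); [print(x) for x in comp(w,brown)]
    blue=ws&(H>105)&(H<125)&(S>120)&(z<30)
    print("blue"); [print(x) for x in comp(w,blue)]
E
```

```text
scene table z by region:
[-0.8, -0.8, -0.5, 0.1]
[-0.3, -0.3, 0.2, 0.4]
[-0.2, 4.3, 0.1, -0.2]
[-0.3, -0.3, -0.5, None]
beam_a 0.87 [201. 241.] [ 479. -212.   31.]
beam_a 0.83 [149. 265.] [ 485. -365.   31.]
beam_a 0.73 [157. 358.] [ 741. -430.   26.]
beam_a 0.72 [245. 255.] [ 580. -124.   35.]
beam_a 0.6 [218. 267.] [ 582. -204.   37.]
wagon 0.52 [343. 201.] [551. 201.  45.]
wagon_tray 0.68 [282. 290.] [706. -77.   4.]
crate 0.78 [199. 266.] [ 538. -245.   11.]
clamp_post 0.54 [333. 174.] [459. 221.  59.]
corner 0.74 [375. 210.] [607. 277.  20.]
place1 0.83 [336. 205.] [535. 189.  15.]
place4 0.83 [336. 205.] [535. 189.  15.]
glue_jar 0.66 [437. 232.] [753. 388.  18.]
house 0.94 [228. 322.] [ 747. -245.   52.]
pin_dish 0.6 [415. 176.] [546. 465.   6.]
pine 0.71 [218. 269.] [ 583. -205.   30.]
brown
([341, 198], 62, [536.0, 204.0, 41.0], [32.0, 42.0, 47.0], [534.1, 205.3], [8.0, 77.0], 84.9)
([224, 226], 106, [469.0, -137.0, 39.0], [32.0, 39.0, 46.0], [465.3, -136.3], [48.0, 31.0], 15.1)
([201, 238], 223, [470.0, -210.0, 32.0], [28.0, 32.0, 35.0], [466.8, -209.9], [25.0, 93.0], 87.0)
[... 2687 characters left out ...]
 [27.0, 88.0], 89.4)
([162, 272], 31, [468.0, -116.0, 41.0], [37.0, 41.0, 47.0], [469.8, -115.7], [27.0, 4.0], 34.2)
([146, 285], 46, [447.0, -134.0, 44.0], [39.0, 44.0, 48.0], [448.2, -134.6], [19.0, 12.0], 14.8)
([209, 297], 51, [523.0, -164.0, 27.0], [25.0, 27.0, 29.0], [521.5, -163.9], [13.0, 16.0], 84.8)
([249, 319], 1141, [578.0, -196.0, 32.0], [26.0, 33.0, 35.0], [578.4, -198.0], [90.0, 27.0], 8.1)
([194, 325], 329, [500.0, -206.0, 32.0], [27.0, 33.0, 34.0], [497.6, -207.8], [26.0, 30.0], 82.9)
blue
([132, 18], 646, [468.0, 176.0, 27.0], [25.0, 27.0, 29.0], [466.7, 176.3], [34.0, 20.0], 89.9)
([339, 229], 6019, [703.0, -72.0, 7.0], [5.0, 6.0, 12.0], [702.7, -75.5], [75.0, 160.0], 1.5)
```

View pics/wrist0.png

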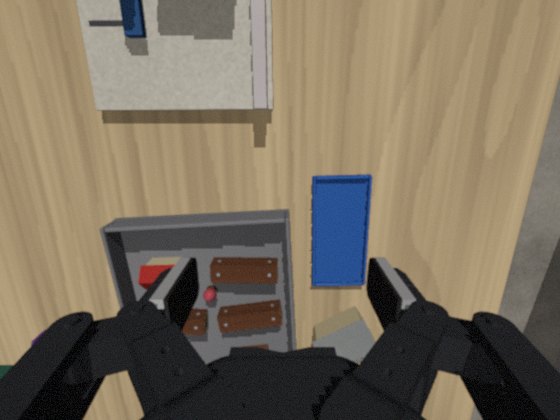

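```bash
python3 -m creep '[{"tx":0.9,"ty":-0.42,"tz":-0.04,"claw":1},{"tx":0.9,"ty":-0.42,"tz":-0.04,"claw":1},{"tx":0.9,"ty":-0.42,"tz":-0.04,"claw":1},{"tx":0.9,"ty":-0.42,"tz":-0.04,"claw":1},{"tx":0.9,"ty":-0.42,"tz":-0.04,"claw":1},{"tx":0.9,"ty":-0.42,"tz":-0.04,"claw":1},{"tx":0.9,"ty":-0.42,"tz":-0.04,"claw":1},{"tx":0.9,"ty":-0.42,"tz":-0.04,"claw":1},{"tx":0.9,"ty":-0.42,"tz":-0.04,"claw":1},{"tx":0.9,"ty":-0.42,"tz":-0.04,"claw":1}]'
cat > look.py <<'E'
from h import *
import sys
im,d,i,f=cam("wrist"); w=cloud(i,f,d); cv2.imwrite(f"pics/{sys.argv[1]}.png",im)
np.savez("last.npz",im=im,w=w)
o=bot.get_obs(); print(o["time_s"],o["tcp_pos"].round(1),o["contact_force"].round(1))
E
python3 look.py jig1
```

```text
2.3 [625.    0.  239.3] [-0.2  0.2 -0.6]invalid input at $[0]: expected keys tx, ty, tz, rx, ry, rz, claw
```

View pics/jig1.png

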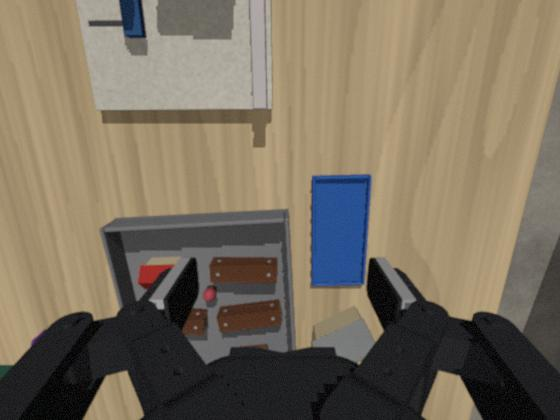

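```bash
python3 -m creep '[{"tx":0.9,"ty":-0.42,"tz":-0.04,"rx":0,"ry":0,"rz":0,"claw":1},{"tx":0.9,"ty":-0.42,"tz":-0.04,"rx":0,"ry":0,"rz":0,"claw":1},{"tx":0.9,"ty":-0.42,"tz":-0.04,"rx":0,"ry":0,"rz":0,"claw":1},{"tx":0.9,"ty":-0.42,"tz":-0.04,"rx":0,"ry":0,"rz":0,"claw":1},{"tx":0.9,"ty":-0.42,"tz":-0.04,"rx":0,"ry":0,"rz":0,"claw":1},{"tx":0.9,"ty":-0.42,"tz":-0.04,"rx":0,"ry":0,"rz":0,"claw":1},{"tx":0.9,"ty":-0.42,"tz":-0.04,"rx":0,"ry":0,"rz":0,"claw":1},{"tx":0.9,"ty":-0.42,"tz":-0.04,"rx":0,"ry":0,"rz":0,"claw":1},{"tx":0.9,"ty":-0.42,"tz":-0.04,"rx":0,"ry":0,"rz":0,"claw":1}]' && python3 look.py jig1
```

```text
time_s: 3.05
tcp_pos: [520.1, 225.0, 249.4]
tool_rot: [[-0.001, 1.0, 0.0], [1.0, 0.001, -0.0], [-0.0, 0.0, -1.0]]
contact_force: [0.4, -1.1, -0.7]
grip_width: 1.0
grasp_force: 0.0
3.1 [520.4 224.4 249.2] [-0.2 -0.4 -0.3]
```

View pics/jig1.png

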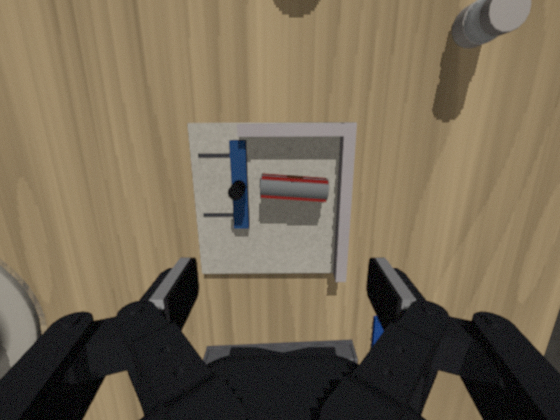

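```bash
python3 - <<'E'
from h import *
L=np.load("last.npz"); im,w=L["im"],L["w"]; z=w[...,2]
hsv=cv2.cvtColor(im,cv2.COLOR_BGR2HSV); H,S,V=[hsv[...,k].astype(int) for k in range(3)]
ws=(w[...,0]>350)&(w[...,0]<700)&(w[...,1]>50)&(w[...,1]<330)
print("board z",np.nanmedian(z[ws&(z>9)&(z<18)]), "table",np.nanmedian(z[ws&(z<6)]))
print("bars");[print(x) for x in comp(w,ws&(z>34)&(z<41),100)]
print("board");[print(x) for x in comp(w,ws&(z>9)&(z<18),300)]
print("blue");[print(x) for x in comp(w,ws&(H>100)&(H<128)&(S>120))]
print("roof");[print(x) for x in comp(w,ws&(z>47)&(z<56),40)]
print("post");[print(x) for x in comp(w,ws&(z>57)&(z<66),10)]
for q in("corner","wagon","clamp_post","place1"):
    print(q,[(round(r["score"],2),np.round(r["location"]).tolist()) for r in bot.landmark_of("wrist",q)[:2]])
E
```

```text
board z 13.681000645004275 table 1.7299989541103287
bars
([322, 171], 3208, [570.0, 236.0, 38.0], [36.0, 38.0, 39.0], [537.5, 189.9], [139.0, 209.0], 0.3)
board
([263, 203], 16831, [495.0, 188.0, 14.0], [12.0, 14.0, 15.0], [497.8, 189.4], [191.0, 210.0], 0.2)
blue
([239, 182], 1056, [466.0, 222.0, 28.0], [26.0, 27.0, 29.0], [465.4, 217.3], [19.0, 112.0], 0.0)
roof
([294, 189], 1366, [534.0, 219.0, 50.0], [47.0, 50.0, 52.0], [534.5, 218.3], [26.0, 82.0], 86.1)
post
([235, 192], 191, [466.0, 218.0, 62.0], [59.0, 62.0, 63.0], [465.7, 217.4], [17.0, 17.0], 16.3)
corner [(0.77, [340.0, 132.0])]
wagon [(0.72, [295.0, 182.0])]
clamp_post [(0.83, [235.0, 190.0])]
place1 [(0.94, [303.0, 214.0]), (0.86, [303.0, 167.0])]
```

```bash
python3 -m creep '[{"tx":-0.027,"ty":0.058,"tz":0.5,"rx":0,"ry":0,"rz":1,"claw":0.6},{"tx":-0.027,"ty":0.058,"tz":0.5,"rx":0,"ry":0,"rz":1,"claw":0.6},{"tx":-0.027,"ty":0.058,"tz":0.5,"rx":0,"ry":0,"rz":1,"claw":0.6},{"tx":-0.027,"ty":0.058,"tz":0.5,"rx":0,"ry":0,"rz":1,"claw":0.6},{"tx":-0.027,"ty":0.058,"tz":0.5,"rx":0,"ry":0,"rz":1,"claw":0.6},{"tx":-0.027,"ty":0.058,"tz":0.5,"rx":0,"ry":0,"rz":1,"claw":0.6},{"tx":-0.027,"ty":0.058,"tz":0.5,"rx":0,"ry":0,"rz":1,"claw":0.6}]' | tail -3
python3 -m creep '[{"tx":0,"ty":0,"tz":0,"rx":0,"ry":0,"rz":1,"claw":0.6},{"tx":0,"ty":0,"tz":0,"rx":0,"ry":0,"rz":1,"claw":0.6},{"tx":0,"ty":0,"tz":0,"rx":0,"ry":0,"rz":1,"claw":0.6},{"tx":0,"ty":0,"tz":0,"rx":0,"ry":0,"rz":1,"claw":0.6},{"tx":0,"ty":0,"tz":0,"rx":0,"ry":0,"rz":1,"claw":0.6},{"tx":0,"ty":0,"tz":0,"rx":0,"ry":0,"rz":1,"claw":0.6},{"tx":0,"ty":0,"tz":0,"rx":0,"ry":0,"rz":1,"claw":0.6}]'
python3 look.py wag1
cat > seg.py <<'E'
from h import *
import sys
# seg.py x0 x1 y0 y1 z0 z1 [minarea]: components in the last wrist cloud
a=[float(t) for t in sys.argv[1:7]]; L=np.load("last.npz"); w=L["w"]
m=np.ones(w.shape[:2],bool)
for k in range(3): m&=(w[...,k]>a[2*k])&(w[...,k]<a[2*k+1])
[print(*x) for x in comp(w,m,int(sys.argv[7]) if len(sys.argv)>7 else 40)]
E
python3 seg.py 350 700 50 330 46 55; echo bars; python3 seg.py 560 700 50 270 33 45;python3 seg.py 470 580 250 330 33 45; echo post; python3 seg.py 350 700 50 330 56 66
```

```text
contact_force: [0.5, -0.0, 0.3]
grip_width: 0.599
grasp_force: 0.0
time_s: 4.47
tcp_pos: [534.9, 217.6, 124.2]
tool_rot: [[1.0, -0.009, 0.0], [-0.009, -1.0, -0.0], [0.0, 0.0, -1.0]]
contact_force: [-0.8, -0.3, -0.5]
grip_width: 0.604
grasp_force: 0.0
4.5167 [534.9 217.6 124.2] [ 0.4  0.3 -0.3]
[283, 216] 3321 [537.0, 218.0, 50.0] [47.0, 50.0, 52.0] [533.8, 218.3] [26.0, 83.0] 85.9
[285, 291] 121 [472.0, 217.0, 51.0] [47.0, 51.0, 54.0] [470.6, 216.7] [17.0, 8.0] 86.6
bars
[336, 132] 4786 [599.0, 178.0, 38.0] [37.0, 38.0, 39.0] [599.4, 177.7] [14.0, 185.0] 0.3
[287, 165] 89 [575.0, 215.0, 39.0] [34.0, 39.0, 44.0] [574.7, 215.1] [26.0, 1.0] 85.5
[198, 210] 1964 [538.0, 287.0, 38.0] [36.0, 38.0, 39.0] [530.6, 286.7] [98.0, 15.0] 0.5
post
[285, 304] 393 [467.0, 217.0, 61.0] [57.0, 62.0, 63.0] [465.9, 216.9] [17.0, 17.0] 37.3
```

```bash
python3 -m creep '[{"tx":-0.003,"ty":-0.003,"tz":0.15,"rx":0,"ry":0,"rz":0.08,"claw":0.6},{"tx":-0.003,"ty":-0.003,"tz":0.3,"rx":0,"ry":0,"rz":0.08,"claw":0.6},{"tx":-0.003,"ty":-0.003,"tz":0.36,"rx":0,"ry":0,"rz":0.08,"claw":0.6},{"tx":-0.003,"ty":-0.003,"tz":0.385,"rx":0,"ry":0,"rz":0.08,"claw":0.6},{"tx":-0.003,"ty":-0.003,"tz":0.385,"rx":0,"ry":0,"rz":0.08,"claw":0.6},{"tx":-0.003,"ty":-0.003,"tz":0.385,"rx":0,"ry":0,"rz":0.08,"claw":0},{"tx":-0.003,"ty":-0.003,"tz":0.385,"rx":0,"ry":0,"rz":0.08,"claw":0},{"tx":-0.003,"ty":-0.003,"tz":0.385,"rx":0,"ry":0,"rz":0.08,"claw":0},{"tx":-0.003,"ty":-0.003,"tz":0.385,"rx":0,"ry":0,"rz":0.08,"claw":0},{"tx":-0.003,"ty":-0.003,"tz":0.385,"rx":0,"ry":0,"rz":0.08,"claw":0},{"tx":-0.003,"ty":-0.003,"tz":0.385,"rx":0,"ry":0,"rz":0.08,"claw":0}]' 50
```

```text
time_s: 5.43
tcp_pos: [534.8, 219.2, 29.5]
tool_rot: [[0.998, -0.063, 0.003], [-0.063, -0.998, 0.001], [0.003, -0.001, -1.0]]
contact_force: [0.6, -0.1, 8.4]
grip_width: 0.294
grasp_force: 50.0
```

```bash
python3 -m creep '[{"tx":0,"ty":0,"tz":-0.08,"rx":0,"ry":0,"rz":0,"claw":0},{"tx":0,"ty":0,"tz":-0.24,"rx":0,"ry":0,"rz":0,"claw":0},{"tx":0,"ty":0,"tz":-0.4,"rx":0,"ry":0,"rz":0,"claw":0},{"tx":0.1,"ty":0.1,"tz":-0.46,"rx":0,"ry":0,"rz":-0.15,"claw":0},{"tx":0.2,"ty":0.2,"tz":-0.46,"rx":0,"ry":0,"rz":-0.3,"claw":0},{"tx":0.3,"ty":0.3,"tz":-0.46,"rx":0,"ry":0,"rz":-0.45,"claw":0},{"tx":0.37,"ty":0.4,"tz":-0.46,"rx":0,"ry":0,"rz":-0.6,"claw":0},{"tx":0.37,"ty":0.5,"tz":-0.46,"rx":0,"ry":0,"rz":-0.75,"claw":0},{"tx":0.37,"ty":0.57,"tz":-0.46,"rx":0,"ry":0,"rz":-0.9,"claw":0},{"tx":0.37,"ty":0.57,"tz":-0.46,"rx":0,"ry":0,"rz":-1,"claw":0},{"tx":0.37,"ty":0.57,"tz":-0.46,"rx":0,"ry":0,"rz":-1,"claw":0}]'
cat > go.py <<'E'
# go.py x y z toolyaw : shares from the present pose (toolyaw = world angle of tool y)
import sys; from h import *
t=[float(a) for a in sys.argv[1:5]]; o=bot.get_obs(); R=o["tool_rot"]
s=R.T@(np.array(t[:3])-o["tcp_pos"])/250; y=np.degrees(np.arctan2(R[1,1],R[0,1]))
d=(t[3]-y+90)%180-90; print("t",o["time_s"].__round__(1),"shift",s.round(4),"yaw now",round(y,2),"rz",round(-d/45,4))
E
python3 go.py 703 -77 140 1.5
```

```text
time_s: 6.35
tcp_pos: [617.3, 69.9, 143.9]
tool_rot: [[0.748, 0.663, 0.001], [0.663, -0.748, 0.0], [0.001, 0.001, -1.0]]
contact_force: [1.0, 0.5, -0.6]
grip_width: 0.301
grasp_force: 49.3
t 6.3 shift [-0.1331  0.667   0.0159] yaw now -48.45 rz -1.11
```

```bash
python3 -m creep '[{"tx":-0.03,"ty":0.15,"tz":0,"rx":0,"ry":0,"rz":-0.15,"claw":0},{"tx":-0.06,"ty":0.3,"tz":0,"rx":0,"ry":0,"rz":-0.3,"claw":0},{"tx":-0.09,"ty":0.45,"tz":0,"rx":0,"ry":0,"rz":-0.45,"claw":0},{"tx":-0.12,"ty":0.55,"tz":0,"rx":0,"ry":0,"rz":-0.6,"claw":0},{"tx":-0.133,"ty":0.62,"tz":0,"rx":0,"ry":0,"rz":-0.75,"claw":0},{"tx":-0.133,"ty":0.667,"tz":0.016,"rx":0,"ry":0,"rz":-0.9,"claw":0},{"tx":-0.133,"ty":0.667,"tz":0.016,"rx":0,"ry":0,"rz":-1,"claw":0},{"tx":-0.133,"ty":0.667,"tz":0.016,"rx":0,"ry":0,"rz":-1,"claw":0},{"tx":-0.133,"ty":0.667,"tz":0.016,"rx":0,"ry":0,"rz":-1,"claw":0}]'; python3 look.py tray1
python3 go.py 703 -77 21 1.5; python3 seg.py 640 760 -200 60 4 9; echo wagon; python3 seg.py 640 760 -200 60 60 200
```

```text
time_s: 7.1
tcp_pos: [702.4, -75.4, 139.4]
tool_rot: [[0.067, 0.998, 0.0], [0.998, -0.067, 0.0], [0.0, 0.0, -1.0]]
contact_force: [-0.1, 0.2, -0.5]
grip_width: 0.295
grasp_force: 54.8
7.15 [702.4 -75.3 139.5] [-0.2 -0.1 -0.4]
t 7.2 shift [-0.0067  0.0027  0.4739] yaw now -3.83 rz -0.1185
[281, 159] 5795 [704.0, -38.0, 6.0] [5.0, 6.0, 7.0] [703.1, -67.5] [69.0, 135.0] 1.4
wagon
[282, 296] 22410 [703.0, -68.0, 174.0] [151.0, 172.0, 198.0] [702.2, -70.7] [77.0, 93.0] 49.0
```

View pics/tray1.png

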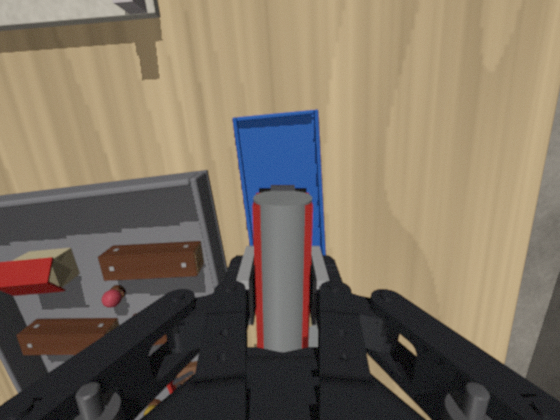

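```bash
python3 -m creep '[{"tx":-0.007,"ty":0.003,"tz":0.15,"rx":0,"ry":0,"rz":-0.118,"claw":0},{"tx":-0.007,"ty":0.003,"tz":0.3,"rx":0,"ry":0,"rz":-0.118,"claw":0},{"tx":-0.007,"ty":0.003,"tz":0.4,"rx":0,"ry":0,"rz":-0.118,"claw":0},{"tx":-0.007,"ty":0.003,"tz":0.44,"rx":0,"ry":0,"rz":-0.118,"claw":0},{"tx":-0.007,"ty":0.003,"tz":0.46,"rx":0,"ry":0,"rz":-0.118,"claw":0},{"tx":-0.007,"ty":0.003,"tz":0.47,"rx":0,"ry":0,"rz":-0.118,"claw":0},{"tx":-0.007,"ty":0.003,"tz":0.47,"rx":0,"ry":0,"rz":-0.118,"claw":0}]'
```

```text
time_s: 7.73
tcp_pos: [703.9, -77.8, 22.8]
tool_rot: [[-0.029, 1.0, 0.002], [1.0, 0.029, -0.0], [-0.0, 0.002, -1.0]]
contact_force: [-0.3, 0.8, -0.7]
grip_width: 0.294
grasp_force: 54.9
```

```bash
python3 -m creep '[{"tx":0,"ty":0,"tz":0.004,"rx":0,"ry":0,"rz":0,"claw":0},{"tx":0,"ty":0,"tz":0.008,"rx":0,"ry":0,"rz":0,"claw":0},{"tx":0,"ty":0,"tz":0.008,"rx":0,"ry":0,"rz":0,"claw":0}]'
```

```text
time_s: 7.98
tcp_pos: [704.2, -78.1, 21.6]
tool_rot: [[-0.03, 1.0, 0.003], [1.0, 0.03, -0.001], [-0.001, 0.003, -1.0]]
contact_force: [-1.7, 0.3, 10.0]
grip_width: 0.294
grasp_force: 56.3
```

```bash
python3 -m creep '[{"tx":0,"ty":0,"tz":0,"rx":0,"ry":0,"rz":0,"claw":0.45},{"tx":0,"ty":0,"tz":0,"rx":0,"ry":0,"rz":0,"claw":0.45},{"tx":0,"ty":0,"tz":0,"rx":0,"ry":0,"rz":0,"claw":0.45},{"tx":0,"ty":0,"tz":-0.05,"rx":0,"ry":0,"rz":0,"claw":0.45},{"tx":0,"ty":0,"tz":-0.2,"rx":0,"ry":0,"rz":0,"claw":0.45},{"tx":0,"ty":0,"tz":-0.36,"rx":0,"ry":0,"rz":0.1,"claw":0.45},{"tx":0,"ty":0,"tz":-0.52,"rx":0,"ry":0,"rz":0.25,"claw":0.45},{"tx":-0.12,"ty":-0.1,"tz":-0.6,"rx":0,"ry":0,"rz":0.4,"claw":0.6},{"tx":-0.22,"ty":-0.2,"tz":-0.7,"rx":0,"ry":0,"rz":0.55,"claw":0.6},{"tx":-0.32,"ty":-0.28,"tz":-0.8,"rx":0,"ry":0,"rz":0.7,"claw":0.6},{"tx":-0.43,"ty":-0.36,"tz":-0.9,"rx":0,"ry":0,"rz":0.85,"claw":0.6},{"tx":-0.54,"ty":-0.45,"tz":-0.91,"rx":0,"ry":0,"rz":1,"claw":0.6},{"tx":-0.668,"ty":-0.54,"tz":-0.91,"rx":0,"ry":0,"rz":1,"claw":0.6},{"tx":-0.668,"ty":-0.54,"tz":-0.91,"rx":0,"ry":0,"rz":1,"claw":0.6}]' | tail -3
python3 -m creep '[{"tx":0,"ty":0,"tz":0,"rx":0,"ry":0,"rz":1,"claw":0.6},{"tx":0,"ty":0,"tz":0,"rx":0,"ry":0,"rz":1,"claw":0.6},{"tx":0,"ty":0,"tz":0,"rx":0,"ry":0,"rz":1,"claw":0.6},{"tx":0,"ty":0,"tz":0,"rx":0,"ry":0,"rz":1,"claw":0.6},{"tx":0,"ty":0,"tz":0,"rx":0,"ry":0,"rz":1,"claw":0.6},{"tx":0,"ty":0,"tz":0,"rx":0,"ry":0,"rz":1,"claw":0.6},{"tx":0,"ty":0,"tz":0,"rx":0,"ry":0,"rz":1,"claw":0.6},{"tx":0,"ty":0,"tz":0,"rx":0,"ry":0,"rz":1,"claw":0.6}]'
python3 look.py crate1
cat > beams.py <<'E'
from h import *
L=np.load("last.npz"); im,w=L["im"],L["w"]; z=w[...,2]
hsv=cv2.cvtColor(im,cv2.COLOR_BGR2HSV); H,S,V=[hsv[...,k].astype(int) for k in range(3)]
print("spread",[(r["score"].__round__(2),np.round(r["location"]).tolist()) for r in bot.landmark_of("wrist","beam_a")])
[print(*x) for x in comp(w,(w[...,0]>300)&(w[...,0]<800)&(z>25)&(z<48)&((H<14)|(H>172))&(S>80)&(V<160),200)]
E
python3 beams.py; python3 seg.py 640 780 -170 20 38 50
```

```text
contact_force: [0.6, -0.3, 0.4]
grip_width: 0.601
grasp_force: 0.0
time_s: 9.82
tcp_pos: [573.1, -248.8, 247.9]
tool_rot: [[1.0, 0.028, 0.0], [0.028, -1.0, -0.0], [0.0, 0.0, -1.0]]
contact_force: [-0.0, -0.3, 0.0]
grip_width: 0.602
grasp_force: 0.0
9.8667 [ 573.1 -248.8  247.8] [-0.8 -0.5  0.1]
spread [(0.96, [246.0, 172.0]), (0.86, [444.0, 43.0]), (0.81, [250.0, 251.0]), (0.8, [369.0, 250.0]), (0.77, [186.0, 176.0]), (0.61, [290.0, 352.0])]
[243, 174] 1477 [580.0, -200.0, 34.0] [32.0, 34.0, 35.0] [578.1, -199.4] [90.0, 26.0] 8.3
[183, 176] 1532 [575.0, -126.0, 34.0] [31.0, 34.0, 35.0] [573.5, -125.1] [26.0, 89.0] 89.7
[534, 269] 1279 [452.0, -600.0, 26.0] [25.0, 26.0, 27.0] [447.0, -600.5] [17.0, 283.0] 89.9
[371, 245] 999 [489.0, -367.0, 33.0] [30.0, 33.0, 35.0] [480.6, -366.8] [26.0, 86.0] 87.4
[251, 255] 1119 [470.0, -208.0, 34.0] [33.0, 34.0, 35.0] [467.7, -207.7] [25.0, 90.0] 87.1
[539, 297] 600 [410.0, -620.0, 26.0] [25.0, 26.0, 28.0] [407.7, -619.6] [214.0, 13.0] 0.0
[195, 258] 461 [469.0, -136.0, 42.0] [36.0, 43.0, 48.0] [465.1, -136.2] [50.0, 20.0] 6.1
[544, 315] 304 [380.0, -637.0, 26.0] [25.0, 26.0, 27.0] [378.8, -637.4] [156.0, 10.0] 0.5
[128, 58] 2098 [704.0, -79.0, 42.0] [39.0, 42.0, 45.0] [704.4, -77.9] [27.0, 84.0] 1.6
```

View pics/crate1.png

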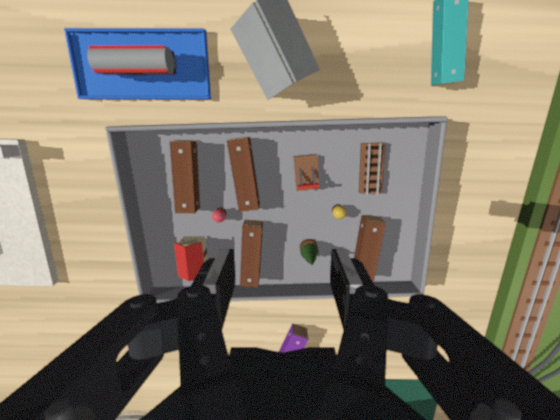

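```bash
python3 - <<'E'
import cv2
im=cv2.imread("pics/crate1.png")[120:300,110:450]; cv2.imwrite("pics/crop1.png",cv2.resize(im,None,fx=2.2,fy=2.2,interpolation=cv2.INTER_CUBIC))
E
python3 go.py 573.5 -125.1 18 -90.3
```

```text
t 9.9 shift [ 0.0171 -0.4948  0.9185] yaw now -88.17 rz 0.0474
```

View pics/crop1.png

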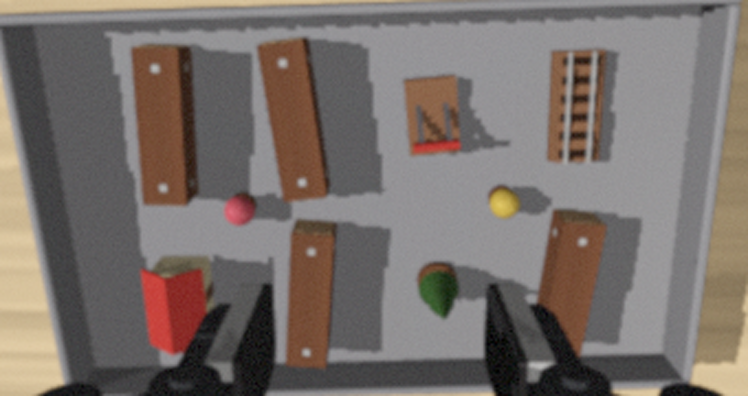

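```bash
python3 -m creep '[{"tx":0.017,"ty":-0.16,"tz":0.05,"rx":0,"ry":0,"rz":0.047,"claw":0.6},{"tx":0.017,"ty":-0.3,"tz":0.15,"rx":0,"ry":0,"rz":0.047,"claw":0.6},{"tx":0.017,"ty":-0.42,"tz":0.3,"rx":0,"ry":0,"rz":0.047,"claw":0.6},{"tx":0.017,"ty":-0.495,"tz":0.45,"rx":0,"ry":0,"rz":0.047,"claw":0.6},{"tx":0.017,"ty":-0.495,"tz":0.6,"rx":0,"ry":0,"rz":0.047,"claw":0.6},{"tx":0.017,"ty":-0.495,"tz":0.75,"rx":0,"ry":0,"rz":0.047,"claw":0.6},{"tx":0.017,"ty":-0.495,"tz":0.86,"rx":0,"ry":0,"rz":0.047,"claw":0.6},{"tx":0.017,"ty":-0.495,"tz":0.9,"rx":0,"ry":0,"rz":0.047,"claw":0.6},{"tx":0.017,"ty":-0.495,"tz":0.918,"rx":0,"ry":0,"rz":0.047,"claw":0.6},{"tx":0.017,"ty":-0.495,"tz":0.918,"rx":0,"ry":0,"rz":0.047,"claw":0.6},{"tx":0.017,"ty":-0.495,"tz":0.918,"rx":0,"ry":0,"rz":0.047,"claw":0},{"tx":0.017,"ty":-0.495,"tz":0.918,"rx":0,"ry":0,"rz":0.047,"claw":0},{"tx":0.017,"ty":-0.495,"tz":0.918,"rx":0,"ry":0,"rz":0.047,"claw":0},{"tx":0.017,"ty":-0.495,"tz":0.918,"rx":0,"ry":0,"rz":0.047,"claw":0},{"tx":0.017,"ty":-0.495,"tz":0.918,"rx":0,"ry":0,"rz":0.047,"claw":0},{"tx":0.017,"ty":-0.495,"tz":0.918,"rx":0,"ry":0,"rz":0.047,"claw":0}]' 50; python3 go.py 541.5 120 120 -89.7
```

```text
time_s: 11.25
tcp_pos: [574.8, -125.5, 19.5]
tool_rot: [[1.0, -0.007, 0.003], [-0.007, -1.0, -0.001], [0.003, 0.001, -1.0]]
contact_force: [-0.0, -0.3, 9.6]
grip_width: 0.292
grasp_force: 49.9
t 11.2 shift [-0.1388 -0.9806 -0.4033] yaw now -90.4 rz -0.0156
```

```bash
python3 -m creep '[{"tx":0,"ty":0,"tz":-0.08,"rx":0,"ry":0,"rz":0,"claw":0},{"tx":0,"ty":0,"tz":-0.22,"rx":0,"ry":0,"rz":0,"claw":0},{"tx":-0.02,"ty":-0.1,"tz":-0.35,"rx":0,"ry":0,"rz":0,"claw":0},{"tx":-0.04,"ty":-0.24,"tz":-0.4,"rx":0,"ry":0,"rz":0,"claw":0},{"tx":-0.06,"ty":-0.4,"tz":-0.4,"rx":0,"ry":0,"rz":0,"claw":0},{"tx":-0.08,"ty":-0.55,"tz":-0.4,"rx":0,"ry":0,"rz":0,"claw":0},{"tx":-0.1,"ty":-0.7,"tz":-0.4,"rx":0,"ry":0,"rz":-0.016,"claw":0},{"tx":-0.12,"ty":-0.85,"tz":-0.4,"rx":0,"ry":0,"rz":-0.016,"claw":0},{"tx":-0.139,"ty":-0.98,"tz":-0.4,"rx":0,"ry":0,"rz":-0.016,"claw":0},{"tx":-0.139,"ty":-0.98,"tz":-0.4,"rx":0,"ry":0,"rz":-0.016,"claw":0},{"tx":-0.139,"ty":-0.98,"tz":-0.4,"rx":0,"ry":0,"rz":-0.016,"claw":0}]'; python3 look.py hold1; python3 go.py 541.5 239 25.5 -89.7; python3 seg.py 400 640 60 180 80 110
```

```text
time_s: 12.17
tcp_pos: [540.8, 121.8, 118.8]
tool_rot: [[1.0, 0.009, 0.002], [0.009, -1.0, 0.0], [0.002, -0.0, -1.0]]
contact_force: [0.7, -1.0, -0.5]
grip_width: 0.295
grasp_force: 49.5
12.2167 [541.  120.5 118.6] [-0.8  0.3 -0.5]
t 12.2 shift [ 0.0047 -0.4738  0.3723] yaw now -89.6 rz 0.0023
```

```bash
python3 -m creep '[{"tx":0.005,"ty":-0.15,"tz":0,"rx":0,"ry":0,"rz":0,"claw":0},{"tx":0.005,"ty":-0.3,"tz":0,"rx":0,"ry":0,"rz":0,"claw":0},{"tx":0.005,"ty":-0.42,"tz":0,"rx":0,"ry":0,"rz":0,"claw":0},{"tx":0.005,"ty":-0.474,"tz":0.05,"rx":0,"ry":0,"rz":0,"claw":0},{"tx":0.005,"ty":-0.474,"tz":0.15,"rx":0,"ry":0,"rz":0,"claw":0},{"tx":0.005,"ty":-0.474,"tz":0.25,"rx":0,"ry":0,"rz":0,"claw":0},{"tx":0.005,"ty":-0.474,"tz":0.32,"rx":0,"ry":0,"rz":0,"claw":0},{"tx":0.005,"ty":-0.474,"tz":0.35,"rx":0,"ry":0,"rz":0,"claw":0},{"tx":0.005,"ty":-0.474,"tz":0.365,"rx":0,"ry":0,"rz":0,"claw":0},{"tx":0.005,"ty":-0.474,"tz":0.37,"rx":0,"ry":0,"rz":0,"claw":0},{"tx":0.005,"ty":-0.474,"tz":0.37,"rx":0,"ry":0,"rz":0,"claw":0}]'
```

```text
time_s: 13.13
tcp_pos: [541.8, 237.9, 25.9]
tool_rot: [[1.0, 0.005, 0.001], [0.005, -1.0, 0.0], [0.001, -0.0, -1.0]]
contact_force: [0.8, 0.4, -0.2]
grip_width: 0.293
grasp_force: 49.6
```

```bash
python3 -m creep '[{"tx":0,"ty":0,"tz":0.006,"rx":0,"ry":0,"rz":0,"claw":0},{"tx":0,"ty":0,"tz":0.006,"rx":0,"ry":0,"rz":0,"claw":0.45},{"tx":0,"ty":0,"tz":0.006,"rx":0,"ry":0,"rz":0,"claw":0.45},{"tx":0,"ty":0,"tz":0.006,"rx":0,"ry":0,"rz":0,"claw":0.45},{"tx":0,"ty":0,"tz":-0.05,"rx":0,"ry":0,"rz":0,"claw":0.45},{"tx":0,"ty":0,"tz":-0.2,"rx":0,"ry":0,"rz":0,"claw":0.45},{"tx":0,"ty":0.1,"tz":-0.22,"rx":0,"ry":0,"rz":0,"claw":0},{"tx":0,"ty":0.17,"tz":-0.22,"rx":0,"ry":0,"rz":0,"claw":0},{"tx":0,"ty":0.17,"tz":-0.22,"rx":0,"ry":0,"rz":0,"claw":0},{"tx":0,"ty":0.17,"tz":-0.15,"rx":0,"ry":0,"rz":0,"claw":0},{"tx":0,"ty":0.17,"tz":-0.05,"rx":0,"ry":0,"rz":0,"claw":0},{"tx":0,"ty":0.17,"tz":0,"rx":0,"ry":0,"rz":0,"claw":0},{"tx":0,"ty":0.17,"tz":0,"rx":0,"ry":0,"rz":0,"claw":0},{"tx":0,"ty":0.14,"tz":0,"rx":0,"ry":0,"rz":0,"claw":0},{"tx":0,"ty":0.11,"tz":0,"rx":0,"ry":0,"rz":0,"claw":0},{"tx":0,"ty":0.09,"tz":0,"rx":0,"ry":0,"rz":0,"claw":0},{"tx":0,"ty":0.07,"tz":0,"rx":0,"ry":0,"rz":0,"claw":0},{"tx":0,"ty":0.05,"tz":0,"rx":0,"ry":0,"rz":0,"claw":0},{"tx":0,"ty":0.04,"tz":0,"rx":0,"ry":0,"rz":0,"claw":0},{"tx":0,"ty":0.04,"tz":0,"rx":0,"ry":0,"rz":0,"claw":0}]'; python3 look.py push1; python3 seg.py 480 596 180 276 33 44
```

```text
time_s: 14.8
tcp_pos: [541.4, 229.5, 25.3]
tool_rot: [[1.0, 0.006, 0.001], [0.006, -1.0, 0.0], [0.001, -0.0, -1.0]]
contact_force: [-1.1, 0.2, -0.5]
grip_width: 0.0
grasp_force: 0.0
14.85 [541.3 229.1  25.2] [-0.  -1.2  0.1]
[286, 172] 1888 [594.0, 229.0, 38.0] [37.0, 38.0, 39.0] [594.0, 228.0] [96.0, 4.0] 90.0
[230, 242] 6328 [562.0, 255.0, 39.0] [36.0, 40.0, 41.0] [559.4, 243.8] [52.0, 54.0] 0.6
```

```bash
python3 -m creep '[{"tx":0,"ty":-0.01,"tz":0,"rx":0,"ry":0,"rz":0,"claw":0},{"tx":0,"ty":-0.02,"tz":0,"rx":0,"ry":0,"rz":0,"claw":0},{"tx":0,"ty":-0.02,"tz":0,"rx":0,"ry":0,"rz":0,"claw":0}]'|grep -E "pos|contact"; python3 -m creep '[{"tx":0,"ty":-0.008,"tz":0,"rx":0,"ry":0,"rz":0,"claw":0},{"tx":0,"ty":-0.016,"tz":0,"rx":0,"ry":0,"rz":0,"claw":0},{"tx":0,"ty":-0.016,"tz":0,"rx":0,"ry":0,"rz":0,"claw":0}]' |grep -E "pos|contact"
```

```text
tcp_pos: [541.3, 234.0, 25.0]
contact_force: [-1.0, -0.2, 0.7]
tcp_pos: [541.3, 238.0, 25.0]
contact_force: [0.8, 0.4, -0.1]
```

```bash
python3 -m creep '[{"tx":0,"ty":-0.008,"tz":0,"rx":0,"ry":0,"rz":0,"claw":0},{"tx":0,"ty":-0.016,"tz":0,"rx":0,"ry":0,"rz":0,"claw":0},{"tx":0,"ty":-0.016,"tz":0,"rx":0,"ry":0,"rz":0,"claw":0}]'|grep -E "pos|contact"; python3 look.py push2; python3 seg.py 480 590 180 292 35 44 
```

```text
tcp_pos: [541.2, 239.9, 25.0]
contact_force: [2.2, -21.3, 5.3]
15.65 [541.2 239.9  25. ] [  2.4 -21.8   4.5]
[215, 240] 9086 [562.0, 272.0, 39.0] [37.0, 39.0, 41.0] [558.9, 259.6] [65.0, 62.0] 90.0
[192, 339] 127 [506.0, 288.0, 38.0] [37.0, 38.0, 38.0] [505.7, 287.8] [5.0, 14.0] 44.5
```

View pics/push2.png

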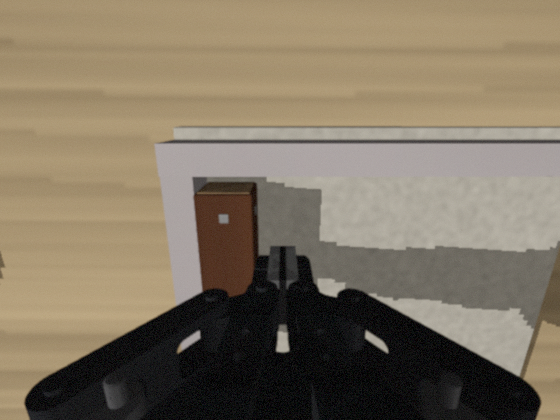

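```bash
python3 -m creep '[{"tx":0,"ty":0.03,"tz":0,"rx":0,"ry":0,"rz":0,"claw":0},{"tx":0,"ty":0.04,"tz":-0.1,"rx":0,"ry":0,"rz":0,"claw":0},{"tx":0.02,"ty":0.1,"tz":-0.25,"rx":0,"ry":0,"rz":0,"claw":0.3},{"tx":0.04,"ty":0.25,"tz":-0.4,"rx":0,"ry":0,"rz":0,"claw":0.6},{"tx":0.06,"ty":0.4,"tz":-0.5,"rx":0,"ry":0,"rz":0,"claw":0.6},{"tx":0.08,"ty":0.55,"tz":-0.6,"rx":0,"ry":0,"rz":0,"claw":0.6},{"tx":0.1,"ty":0.7,"tz":-0.65,"rx":0,"ry":0,"rz":0,"claw":0.6},{"tx":0.12,"ty":0.85,"tz":-0.7,"rx":0,"ry":0,"rz":0,"claw":0.6},{"tx":0.12,"ty":1,"tz":-0.75,"rx":0,"ry":0,"rz":0,"claw":0.6}]' | grep pos;  python3 -m creep '[{"tx":0,"ty":0.16,"tz":-0.05,"rx":0,"ry":0,"rz":0,"claw":0.6},{"tx":0,"ty":0.32,"tz":-0.05,"rx":0,"ry":0,"rz":0,"claw":0.6},{"tx":0,"ty":0.48,"tz":-0.05,"rx":0,"ry":0,"rz":0,"claw":0.6},{"tx":0,"ty":0.64,"tz":-0.05,"rx":0,"ry":0,"rz":0,"claw":0.6},{"tx":0,"ty":0.75,"tz":-0.05,"rx":0,"ry":0,"rz":0,"claw":0.6},{"tx":0,"ty":0.75,"tz":-0.05,"rx":0,"ry":0,"rz":0,"claw":0.6},{"tx":0,"ty":0.75,"tz":-0.05,"rx":0,"ry":0,"rz":0,"claw":0.6}]' | grep pos;python3 look.py crate2; python3 beams.py; python3 go.py 578.1 -199.4 18 -81.7
```

```text
tcp_pos: [572.6, 1.9, 209.8]
tcp_pos: [572.9, -185.3, 220.8]
17.0333 [ 572.9 -184.1  220.9] [ 0.6  0.  -0. ]
spread [(0.92, [517.0, 34.0]), (0.82, [424.0, 258.0]), (0.74, [300.0, 262.0]), (0.62, [295.0, 178.0])]
[295, 179] 1624 [580.0, -198.0, 34.0] [33.0, 34.0, 35.0] [578.2, -198.7] [89.0, 25.0] 8.3
[428, 258] 1482 [480.0, -365.0, 33.0] [28.0, 33.0, 35.0] [477.8, -366.2] [26.0, 91.0] 86.2
[300, 266] 1257 [470.0, -207.0, 34.0] [32.0, 34.0, 35.0] [467.6, -206.7] [25.0, 91.0] 86.7
[243, 272] 532 [466.0, -136.0, 42.0] [36.0, 42.0, 47.0] [464.6, -136.3] [50.0, 18.0] 3.4
t 17.1 shift [0.0203 0.0651 0.8115] yaw now -89.69 rz -0.1775
```

```bash
python3 -m creep '[{"tx":0.02,"ty":0.062,"tz":0.12,"rx":0,"ry":0,"rz":-0.15,"claw":0.6},{"tx":0.02,"ty":0.062,"tz":0.28,"rx":0,"ry":0,"rz":-0.178,"claw":0.6},{"tx":0.02,"ty":0.062,"tz":0.44,"rx":0,"ry":0,"rz":-0.178,"claw":0.6},{"tx":0.02,"ty":0.062,"tz":0.6,"rx":0,"ry":0,"rz":-0.178,"claw":0.6},{"tx":0.02,"ty":0.062,"tz":0.72,"rx":0,"ry":0,"rz":-0.178,"claw":0.6},{"tx":0.02,"ty":0.062,"tz":0.78,"rx":0,"ry":0,"rz":-0.178,"claw":0.6},{"tx":0.02,"ty":0.062,"tz":0.81,"rx":0,"ry":0,"rz":-0.178,"claw":0.6},{"tx":0.02,"ty":0.062,"tz":0.81,"rx":0,"ry":0,"rz":-0.178,"claw":0.6},{"tx":0.02,"ty":0.062,"tz":0.81,"rx":0,"ry":0,"rz":-0.178,"claw":0},{"tx":0.02,"ty":0.062,"tz":0.81,"rx":0,"ry":0,"rz":-0.178,"claw":0},{"tx":0.02,"ty":0.062,"tz":0.81,"rx":0,"ry":0,"rz":-0.178,"claw":0},{"tx":0.02,"ty":0.062,"tz":0.81,"rx":0,"ry":0,"rz":-0.178,"claw":0},{"tx":0.02,"ty":0.062,"tz":0.81,"rx":0,"ry":0,"rz":-0.178,"claw":0}]' 50; python3 go.py 541.5 40 120 -89.7
```

```text
time_s: 18.17
tcp_pos: [579.2, -199.5, 20.3]
tool_rot: [[0.989, 0.145, 0.003], [0.145, -0.989, -0.001], [0.002, 0.001, -1.0]]
contact_force: [0.7, 2.7, 8.1]
grip_width: 0.289
grasp_force: 50.1
t 18.2 shift [-0.0097 -0.9693 -0.4002] yaw now -81.67 rz 0.1784
```

```bash
python3 -m creep '[{"tx":0,"ty":0,"tz":-0.08,"rx":0,"ry":0,"rz":0,"claw":0},{"tx":0,"ty":0,"tz":-0.22,"rx":0,"ry":0,"rz":0,"claw":0},{"tx":0,"ty":-0.1,"tz":-0.35,"rx":0,"ry":0,"rz":0.05,"claw":0},{"tx":0,"ty":-0.24,"tz":-0.4,"rx":0,"ry":0,"rz":0.1,"claw":0},{"tx":0,"ty":-0.4,"tz":-0.4,"rx":0,"ry":0,"rz":0.178,"claw":0},{"tx":0,"ty":-0.55,"tz":-0.4,"rx":0,"ry":0,"rz":0.178,"claw":0},{"tx":0,"ty":-0.7,"tz":-0.4,"rx":0,"ry":0,"rz":0.178,"claw":0},{"tx":0,"ty":-0.85,"tz":-0.4,"rx":0,"ry":0,"rz":0.178,"claw":0},{"tx":-0.01,"ty":-0.97,"tz":-0.4,"rx":0,"ry":0,"rz":0.178,"claw":0},{"tx":-0.01,"ty":-0.97,"tz":-0.4,"rx":0,"ry":0,"rz":0.178,"claw":0},{"tx":-0.01,"ty":-0.97,"tz":-0.4,"rx":0,"ry":0,"rz":0.178,"claw":0}]'|grep -v rot; python3 go.py 541.5 213 26 -89.7
```

```text
time_s: 19.08
tcp_pos: [540.6, 41.6, 119.6]
contact_force: [1.1, -0.3, -1.1]
grip_width: 0.295
grasp_force: 49.3
t 19.1 shift [ 0.0085 -0.6854  0.3742] yaw now -89.53 rz 0.0038
```

```bash
python3 -m creep '[{"tx":0.008,"ty":-0.15,"tz":0,"rx":0,"ry":0,"rz":0,"claw":0},{"tx":0.008,"ty":-0.3,"tz":0,"rx":0,"ry":0,"rz":0,"claw":0},{"tx":0.008,"ty":-0.45,"tz":0,"rx":0,"ry":0,"rz":0,"claw":0},{"tx":0.008,"ty":-0.6,"tz":0,"rx":0,"ry":0,"rz":0,"claw":0},{"tx":0.008,"ty":-0.685,"tz":0.05,"rx":0,"ry":0,"rz":0,"claw":0},{"tx":0.008,"ty":-0.685,"tz":0.15,"rx":0,"ry":0,"rz":0,"claw":0},{"tx":0.008,"ty":-0.685,"tz":0.25,"rx":0,"ry":0,"rz":0,"claw":0},{"tx":0.008,"ty":-0.685,"tz":0.32,"rx":0,"ry":0,"rz":0,"claw":0},{"tx":0.008,"ty":-0.685,"tz":0.355,"rx":0,"ry":0,"rz":0,"claw":0},{"tx":0.008,"ty":-0.685,"tz":0.37,"rx":0,"ry":0,"rz":0,"claw":0},{"tx":0.008,"ty":-0.685,"tz":0.376,"rx":0,"ry":0,"rz":0,"claw":0},{"tx":0.008,"ty":-0.685,"tz":0.376,"rx":0,"ry":0,"rz":0,"claw":0}]'|grep -v rot
```

```text
time_s: 20.08
tcp_pos: [541.9, 210.6, 26.2]
contact_force: [-8.4, -4.0, 15.1]
grip_width: 0.291
grasp_force: 51.3
```

```bash
python3 look.py p2; python3 go.py 541.5 213 26 -89.7
```

```text
20.1333 [541.9 210.6  26.2] [-8.5 -3.3 15.1]
t 20.1 shift [-0.0015 -0.0097  0.001 ] yaw now -89.73 rz -0.0007
```

View pics/p2.png

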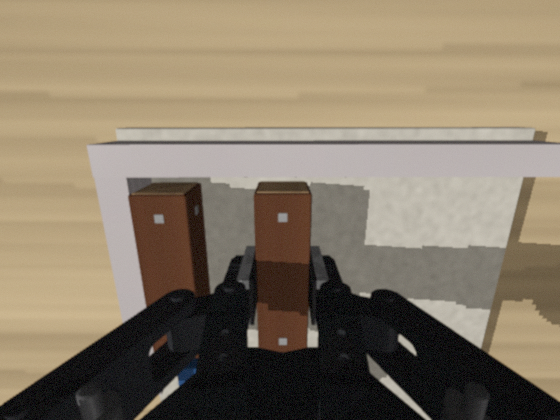

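```bash
python3 -m creep '[{"tx":0,"ty":0,"tz":0,"rx":0,"ry":0,"rz":0,"claw":0.45},{"tx":0,"ty":0,"tz":0,"rx":0,"ry":0,"rz":0,"claw":0.45},{"tx":0,"ty":0,"tz":0,"rx":0,"ry":0,"rz":0,"claw":0.45},{"tx":0,"ty":0,"tz":-0.05,"rx":0,"ry":0,"rz":0,"claw":0.45},{"tx":0,"ty":0,"tz":-0.2,"rx":0,"ry":0,"rz":0,"claw":0.45},{"tx":0,"ty":0.1,"tz":-0.22,"rx":0,"ry":0,"rz":0,"claw":0},{"tx":0,"ty":0.17,"tz":-0.22,"rx":0,"ry":0,"rz":0,"claw":0},{"tx":0,"ty":0.17,"tz":-0.22,"rx":0,"ry":0,"rz":0,"claw":0},{"tx":0,"ty":0.17,"tz":-0.15,"rx":0,"ry":0,"rz":0,"claw":0},{"tx":0,"ty":0.17,"tz":-0.05,"rx":0,"ry":0,"rz":0,"claw":0},{"tx":0,"ty":0.17,"tz":0,"rx":0,"ry":0,"rz":0,"claw":0},{"tx":0,"ty":0.17,"tz":0,"rx":0,"ry":0,"rz":0,"claw":0},{"tx":0,"ty":0.14,"tz":0,"rx":0,"ry":0,"rz":0,"claw":0},{"tx":0,"ty":0.12,"tz":0,"rx":0,"ry":0,"rz":0,"claw":0},{"tx":0,"ty":0.1,"tz":0,"rx":0,"ry":0,"rz":0,"claw":0},{"tx":0,"ty":0.08,"tz":0,"rx":0,"ry":0,"rz":0,"claw":0},{"tx":0,"ty":0.06,"tz":0,"rx":0,"ry":0,"rz":0,"claw":0},{"tx":0,"ty":0.04,"tz":0,"rx":0,"ry":0,"rz":0,"claw":0},{"tx":0,"ty":0.02,"tz":0,"rx":0,"ry":0,"rz":0,"claw":0},{"tx":0,"ty":0.02,"tz":0,"rx":0,"ry":0,"rz":0,"claw":0}]'|grep -v rot; python3 -m creep '[{"tx":0,"ty":-0.008,"tz":0,"rx":0,"ry":0,"rz":0,"claw":0},{"tx":0,"ty":-0.012,"tz":0,"rx":0,"ry":0,"rz":0,"claw":0},{"tx":0,"ty":-0.012,"tz":0,"rx":0,"ry":0,"rz":0,"claw":0}]'|grep -E "pos|contact"
```

```text
time_s: 21.8
tcp_pos: [541.8, 207.5, 24.7]
contact_force: [-0.1, -0.3, 0.4]
grip_width: 0.002
grasp_force: 0.0
tcp_pos: [541.7, 209.5, 24.5]
contact_force: [0.6, -0.4, 0.8]
```

```bash
python3 -m creep '[{"tx":0,"ty":-0.006,"tz":0,"rx":0,"ry":0,"rz":0,"claw":0},{"tx":0,"ty":-0.012,"tz":0,"rx":0,"ry":0,"rz":0,"claw":0},{"tx":0,"ty":-0.017,"tz":0,"rx":0,"ry":0,"rz":0,"claw":0},{"tx":0,"ty":-0.022,"tz":0,"rx":0,"ry":0,"rz":0,"claw":0},{"tx":0,"ty":-0.022,"tz":0,"rx":0,"ry":0,"rz":0,"claw":0}]'|grep -E "pos|contact"; python3 look.py push2b;  python3 seg.py 530 591 180 278 35 44
```

```text
tcp_pos: [541.7, 213.8, 24.5]
contact_force: [1.3, -14.2, 2.7]
22.5167 [541.7 213.7  24.5] [  1.6 -14.5   2.4]
[201, 244] 11852 [561.0, 252.0, 40.0] [38.0, 40.0, 41.0] [558.1, 239.8] [55.0, 77.0] 1.0
```

```bash
python3 -m creep '[{"tx":0,"ty":0.03,"tz":0,"rx":0,"ry":0,"rz":0,"claw":0},{"tx":0,"ty":0.04,"tz":-0.1,"rx":0,"ry":0,"rz":0,"claw":0},{"tx":0,"ty":0.1,"tz":-0.25,"rx":0,"ry":0,"rz":0,"claw":0.3},{"tx":0,"ty":0.25,"tz":-0.4,"rx":0,"ry":0,"rz":0,"claw":0.6},{"tx":0,"ty":0.4,"tz":-0.5,"rx":0,"ry":0,"rz":0,"claw":0.6},{"tx":0,"ty":0.55,"tz":-0.6,"rx":0,"ry":0,"rz":0,"claw":0.6},{"tx":0,"ty":0.7,"tz":-0.65,"rx":0,"ry":0,"rz":0,"claw":0.6},{"tx":0,"ty":0.85,"tz":-0.7,"rx":0,"ry":0,"rz":0,"claw":0.6},{"tx":0,"ty":1,"tz":-0.75,"rx":0,"ry":0,"rz":0,"claw":0.6}]' | grep pos;  python3 -m creep '[{"tx":0,"ty":0.16,"tz":-0.05,"rx":0,"ry":0,"rz":0,"claw":0.6},{"tx":0,"ty":0.32,"tz":-0.05,"rx":0,"ry":0,"rz":0,"claw":0.6},{"tx":0,"ty":0.48,"tz":-0.05,"rx":0,"ry":0,"rz":0,"claw":0.6},{"tx":0,"ty":0.64,"tz":-0.05,"rx":0,"ry":0,"rz":0,"claw":0.6},{"tx":0,"ty":0.7,"tz":-0.05,"rx":0,"ry":0,"rz":0,"claw":0.6},{"tx":0,"ty":0.7,"tz":-0.05,"rx":0,"ry":0,"rz":0,"claw":0.6},{"tx":0,"ty":0.7,"tz":-0.05,"rx":0,"ry":0,"rz":0,"claw":0.6}]' | grep pos;python3 look.py crate3; python3 beams.py; python3 go.py 467.6 -206.7 18 -93.3
```

```text
tcp_pos: [542.7, -26.3, 209.7]
tcp_pos: [543.7, -200.0, 220.7]
23.9 [ 543.7 -199.   220.8] [0.1 0.  0.1]
spread [(0.94, [323.0, 351.0]), (0.91, [417.0, 233.0]), (0.71, [289.0, 241.0])]
[161, 40] 229 [691.0, -79.0, 36.0] [27.0, 37.0, 40.0] [692.6, -79.6] [4.0, 78.0] 2.3
[419, 237] 1587 [480.0, -365.0, 33.0] [28.0, 33.0, 35.0] [477.9, -366.6] [26.0, 91.0] 86.3
[289, 245] 1340 [470.0, -207.0, 34.0] [33.0, 34.0, 35.0] [467.5, -206.8] [25.0, 90.0] 86.8
[230, 244] 362 [474.0, -137.0, 40.0] [35.0, 40.0, 47.0] [470.8, -139.0] [55.0, 28.0] 33.5
t 23.9 shift [-0.3048  0.0314  0.8114] yaw now -89.66 rz 0.0809
```

```bash
python3 -m creep '[{"tx":-0.12,"ty":0.03,"tz":0.08,"rx":0,"ry":0,"rz":0.08,"claw":0.55},{"tx":-0.24,"ty":0.03,"tz":0.2,"rx":0,"ry":0,"rz":0.08,"claw":0.55},{"tx":-0.305,"ty":0.03,"tz":0.35,"rx":0,"ry":0,"rz":0.08,"claw":0.55},{"tx":-0.305,"ty":0.03,"tz":0.5,"rx":0,"ry":0,"rz":0.08,"claw":0.55},{"tx":-0.305,"ty":0.03,"tz":0.65,"rx":0,"ry":0,"rz":0.08,"claw":0.55},{"tx":-0.305,"ty":0.03,"tz":0.76,"rx":0,"ry":0,"rz":0.08,"claw":0.55},{"tx":-0.305,"ty":0.03,"tz":0.81,"rx":0,"ry":0,"rz":0.08,"claw":0.55},{"tx":-0.305,"ty":0.03,"tz":0.81,"rx":0,"ry":0,"rz":0.08,"claw":0.55},{"tx":-0.305,"ty":0.03,"tz":0.81,"rx":0,"ry":0,"rz":0.08,"claw":0},{"tx":-0.305,"ty":0.03,"tz":0.81,"rx":0,"ry":0,"rz":0.08,"claw":0},{"tx":-0.305,"ty":0.03,"tz":0.81,"rx":0,"ry":0,"rz":0.08,"claw":0},{"tx":-0.305,"ty":0.03,"tz":0.81,"rx":0,"ry":0,"rz":0.08,"claw":0},{"tx":-0.305,"ty":0.03,"tz":0.81,"rx":0,"ry":0,"rz":0.08,"claw":0}]' 50; python3 go.py 541.5 35 120 -89.7
```

```text
time_s: 25.03
tcp_pos: [468.5, -207.7, 19.6]
tool_rot: [[0.998, -0.057, 0.002], [-0.057, -0.998, -0.001], [0.002, 0.001, -1.0]]
contact_force: [0.8, 2.7, 12.4]
grip_width: 0.291
grasp_force: 51.2
t 25.0 shift [ 0.2368 -0.9854 -0.402 ] yaw now -93.28 rz -0.0796
```

```bash
python3 -m creep '[{"tx":0,"ty":0,"tz":-0.08,"rx":0,"ry":0,"rz":0,"claw":0},{"tx":0,"ty":0,"tz":-0.22,"rx":0,"ry":0,"rz":0,"claw":0},{"tx":0.02,"ty":-0.1,"tz":-0.35,"rx":0,"ry":0,"rz":0,"claw":0},{"tx":0.06,"ty":-0.24,"tz":-0.4,"rx":0,"ry":0,"rz":-0.04,"claw":0},{"tx":0.1,"ty":-0.38,"tz":-0.4,"rx":0,"ry":0,"rz":-0.08,"claw":0},{"tx":0.14,"ty":-0.52,"tz":-0.4,"rx":0,"ry":0,"rz":-0.08,"claw":0},{"tx":0.18,"ty":-0.66,"tz":-0.4,"rx":0,"ry":0,"rz":-0.08,"claw":0},{"tx":0.22,"ty":-0.8,"tz":-0.4,"rx":0,"ry":0,"rz":-0.08,"claw":0},{"tx":0.237,"ty":-0.93,"tz":-0.4,"rx":0,"ry":0,"rz":-0.08,"claw":0},{"tx":0.237,"ty":-0.985,"tz":-0.4,"rx":0,"ry":0,"rz":-0.08,"claw":0},{"tx":0.237,"ty":-0.985,"tz":-0.4,"rx":0,"ry":0,"rz":-0.08,"claw":0},{"tx":0.237,"ty":-0.985,"tz":-0.4,"rx":0,"ry":0,"rz":-0.08,"claw":0}]'|grep -v rot; python3 go.py 541.5 187 26 -89.7
```

```text
time_s: 26.03
tcp_pos: [541.1, 35.5, 118.9]
contact_force: [-0.3, -0.2, -0.6]
grip_width: 0.296
grasp_force: 49.6
t 26.0 shift [ 0.006  -0.606   0.3715] yaw now -89.58 rz 0.0026
```

```bash
python3 -m creep '[{"tx":0.006,"ty":-0.15,"tz":0,"rx":0,"ry":0,"rz":0,"claw":0},{"tx":0.006,"ty":-0.3,"tz":0,"rx":0,"ry":0,"rz":0,"claw":0},{"tx":0.006,"ty":-0.45,"tz":0,"rx":0,"ry":0,"rz":0,"claw":0},{"tx":0.006,"ty":-0.55,"tz":0,"rx":0,"ry":0,"rz":0,"claw":0},{"tx":0.006,"ty":-0.606,"tz":0.05,"rx":0,"ry":0,"rz":0,"claw":0},{"tx":0.006,"ty":-0.606,"tz":0.15,"rx":0,"ry":0,"rz":0,"claw":0},{"tx":0.006,"ty":-0.606,"tz":0.25,"rx":0,"ry":0,"rz":0,"claw":0},{"tx":0.006,"ty":-0.606,"tz":0.32,"rx":0,"ry":0,"rz":0,"claw":0},{"tx":0.006,"ty":-0.606,"tz":0.35,"rx":0,"ry":0,"rz":0,"claw":0},{"tx":0.006,"ty":-0.606,"tz":0.365,"rx":0,"ry":0,"rz":0,"claw":0},{"tx":0.006,"ty":-0.606,"tz":0.373,"rx":0,"ry":0,"rz":0,"claw":0},{"tx":0.006,"ty":-0.606,"tz":0.373,"rx":0,"ry":0,"rz":0,"claw":0}]'|grep -v rot
```

```text
time_s: 27.03
tcp_pos: [541.9, 185.6, 26.0]
contact_force: [-0.3, 0.4, 0.1]
grip_width: 0.295
grasp_force: 49.6
```

```bash
python3 -m creep '[{"tx":0,"ty":0,"tz":0.005,"rx":0,"ry":0,"rz":0,"claw":0},{"tx":0,"ty":0,"tz":0.005,"rx":0,"ry":0,"rz":0,"claw":0.45},{"tx":0,"ty":0,"tz":0.005,"rx":0,"ry":0,"rz":0,"claw":0.45},{"tx":0,"ty":0,"tz":0.005,"rx":0,"ry":0,"rz":0,"claw":0.45},{"tx":0,"ty":0,"tz":-0.05,"rx":0,"ry":0,"rz":0,"claw":0.45},{"tx":0,"ty":0,"tz":-0.2,"rx":0,"ry":0,"rz":0,"claw":0.45},{"tx":0,"ty":0.1,"tz":-0.22,"rx":0,"ry":0,"rz":0,"claw":0},{"tx":0,"ty":0.17,"tz":-0.22,"rx":0,"ry":0,"rz":0,"claw":0},{"tx":0,"ty":0.17,"tz":-0.22,"rx":0,"ry":0,"rz":0,"claw":0},{"tx":0,"ty":0.17,"tz":-0.15,"rx":0,"ry":0,"rz":0,"claw":0},{"tx":0,"ty":0.17,"tz":-0.05,"rx":0,"ry":0,"rz":0,"claw":0},{"tx":0,"ty":0.17,"tz":0,"rx":0,"ry":0,"rz":0,"claw":0},{"tx":0,"ty":0.17,"tz":0,"rx":0,"ry":0,"rz":0,"claw":0},{"tx":0,"ty":0.14,"tz":0,"rx":0,"ry":0,"rz":0,"claw":0},{"tx":0,"ty":0.12,"tz":0,"rx":0,"ry":0,"rz":0,"claw":0},{"tx":0,"ty":0.1,"tz":0,"rx":0,"ry":0,"rz":0,"claw":0},{"tx":0,"ty":0.08,"tz":0,"rx":0,"ry":0,"rz":0,"claw":0},{"tx":0,"ty":0.06,"tz":0,"rx":0,"ry":0,"rz":0,"claw":0},{"tx":0,"ty":0.04,"tz":0,"rx":0,"ry":0,"rz":0,"claw":0},{"tx":0,"ty":0.02,"tz":0,"rx":0,"ry":0,"rz":0,"claw":0}]'|grep -v rot; python3 -m creep '[{"tx":0,"ty":-0.01,"tz":0,"rx":0,"ry":0,"rz":0,"claw":0},{"tx":0,"ty":-0.016,"tz":0,"rx":0,"ry":0,"rz":0,"claw":0},{"tx":0,"ty":-0.016,"tz":0,"rx":0,"ry":0,"rz":0,"claw":0}]'|grep -E "pos|contact"
```

```text
time_s: 28.7
tcp_pos: [541.8, 182.1, 25.5]
contact_force: [0.7, -0.5, 1.4]
grip_width: 0.001
grasp_force: 0.2
tcp_pos: [541.7, 185.8, 25.2]
contact_force: [-0.5, -0.6, 0.4]
```

```bash
python3 -m creep '[{"tx":0,"ty":-0.004,"tz":0,"rx":0,"ry":0,"rz":0,"claw":0},{"tx":0,"ty":-0.008,"tz":0,"rx":0,"ry":0,"rz":0,"claw":0},{"tx":0,"ty":-0.012,"tz":0,"rx":0,"ry":0,"rz":0,"claw":0},{"tx":0,"ty":-0.016,"tz":0,"rx":0,"ry":0,"rz":0,"claw":0},{"tx":0,"ty":-0.016,"tz":0,"rx":0,"ry":0,"rz":0,"claw":0}]'|grep -E "pos|contact"; python3 -m creep '[{"tx":0,"ty":0.03,"tz":0,"rx":0,"ry":0,"rz":0,"claw":0},{"tx":0,"ty":0.04,"tz":-0.1,"rx":0,"ry":0,"rz":0,"claw":0},{"tx":-0.02,"ty":0.1,"tz":-0.25,"rx":0,"ry":0,"rz":0,"claw":0.3},{"tx":-0.04,"ty":0.25,"tz":-0.4,"rx":0,"ry":0,"rz":0,"claw":0.6},{"tx":-0.06,"ty":0.4,"tz":-0.5,"rx":0,"ry":0,"rz":0,"claw":0.6},{"tx":-0.08,"ty":0.55,"tz":-0.6,"rx":0,"ry":0,"rz":0,"claw":0.6},{"tx":-0.1,"ty":0.7,"tz":-0.65,"rx":0,"ry":0,"rz":0,"claw":0.6},{"tx":-0.12,"ty":0.85,"tz":-0.7,"rx":0,"ry":0,"rz":0,"claw":0.6},{"tx":-0.14,"ty":1,"tz":-0.75,"rx":0,"ry":0,"rz":0,"claw":0.6}]' | grep pos;  python3 -m creep '[{"tx":0,"ty":0.16,"tz":-0.05,"rx":0,"ry":0,"rz":0,"claw":0.6},{"tx":0,"ty":0.32,"tz":-0.05,"rx":0,"ry":0,"rz":0,"claw":0.6},{"tx":0,"ty":0.48,"tz":-0.05,"rx":0,"ry":0,"rz":0,"claw":0.6},{"tx":0,"ty":0.64,"tz":-0.05,"rx":0,"ry":0,"rz":0,"claw":0.6},{"tx":0,"ty":0.8,"tz":-0.05,"rx":0,"ry":0,"rz":0,"claw":0.6},{"tx":0,"ty":0.96,"tz":-0.05,"rx":0,"ry":0,"rz":0,"claw":0.6},{"tx":0,"ty":1,"tz":-0.05,"rx":0,"ry":0,"rz":0,"claw":0.6},{"tx":0,"ty":1,"tz":-0.05,"rx":0,"ry":0,"rz":0,"claw":0.6}]' | grep pos;python3 look.py crate4; python3 beams.py; python3 go.py 477.9 -366.5 18 -93.7
```

```text
tcp_pos: [541.7, 187.8, 25.2]
contact_force: [1.1, -18.3, 3.7]
tcp_pos: [509.0, -50.4, 209.8]
tcp_pos: [510.6, -301.8, 220.8]
30.8333 [ 510.5 -299.6  220.7] [ 0.   0.8 -0.6]
spread [(0.86, [336.0, 209.0]), (0.66, [253.0, 334.0])]
[47, 2] 319 [691.0, -75.0, 34.0] [26.0, 36.0, 40.0] [691.3, -79.0] [2.0, 77.0] 1.3
[530, 214] 1883 [468.0, -600.0, 26.0] [25.0, 26.0, 27.0] [454.9, -600.3] [310.0, 16.0] 0.1
[537, 248] 993 [427.0, -619.0, 26.0] [25.0, 26.0, 28.0] [419.7, -618.3] [15.0, 239.0] 90.0
[338, 210] 1538 [481.0, -366.0, 33.0] [32.0, 34.0, 35.0] [478.6, -366.6] [25.0, 90.0] 86.6
[141, 225] 793 [466.0, -136.0, 42.0] [36.0, 42.0, 47.0] [464.1, -127.4] [50.0, 36.0] 2.6
[542, 275] 506 [389.0, -636.0, 26.0] [25.0, 26.0, 27.0] [388.6, -636.7] [177.0, 14.0] 1.7
t 30.9 shift [-0.1315  0.2725  0.8112] yaw now -89.74 rz 0.0881
```

```bash
python3 -m creep '[{"tx":-0.1,"ty":0.12,"tz":0.08,"rx":0,"ry":0,"rz":0.082,"claw":0.55},{"tx":-0.129,"ty":0.24,"tz":0.2,"rx":0,"ry":0,"rz":0.082,"claw":0.55},{"tx":-0.129,"ty":0.271,"tz":0.35,"rx":0,"ry":0,"rz":0.082,"claw":0.55},{"tx":-0.129,"ty":0.271,"tz":0.5,"rx":0,"ry":0,"rz":0.082,"claw":0.55},{"tx":-0.129,"ty":0.271,"tz":0.65,"rx":0,"ry":0,"rz":0.082,"claw":0.55},{"tx":-0.129,"ty":0.271,"tz":0.76,"rx":0,"ry":0,"rz":0.082,"claw":0.55},{"tx":-0.129,"ty":0.271,"tz":0.81,"rx":0,"ry":0,"rz":0.082,"claw":0.55},{"tx":-0.129,"ty":0.271,"tz":0.81,"rx":0,"ry":0,"rz":0.082,"claw":0.55},{"tx":-0.129,"ty":0.271,"tz":0.81,"rx":0,"ry":0,"rz":0.082,"claw":0},{"tx":-0.129,"ty":0.271,"tz":0.81,"rx":0,"ry":0,"rz":0.082,"claw":0},{"tx":-0.129,"ty":0.271,"tz":0.81,"rx":0,"ry":0,"rz":0.082,"claw":0},{"tx":-0.129,"ty":0.271,"tz":0.81,"rx":0,"ry":0,"rz":0.082,"claw":0},{"tx":-0.129,"ty":0.271,"tz":0.81,"rx":0,"ry":0,"rz":0.082,"claw":0}]' 50; python3 go.py 530 -125 120 -89.7
```

```text
time_s: 31.97
tcp_pos: [480.1, -367.2, 20.6]
tool_rot: [[0.998, -0.059, 0.002], [-0.059, -0.998, -0.002], [0.003, 0.002, -1.0]]
contact_force: [0.8, 2.3, 12.2]
grip_width: 0.292
grasp_force: 51.2
t 32.0 shift [ 0.1433 -0.9781 -0.3988] yaw now -93.37 rz -0.0816
```

```bash
python3 -m creep '[{"tx":0,"ty":0,"tz":-0.08,"rx":0,"ry":0,"rz":0,"claw":0},{"tx":0,"ty":0,"tz":-0.22,"rx":0,"ry":0,"rz":0,"claw":0},{"tx":0.02,"ty":-0.1,"tz":-0.35,"rx":0,"ry":0,"rz":0,"claw":0},{"tx":0.04,"ty":-0.24,"tz":-0.4,"rx":0,"ry":0,"rz":-0.04,"claw":0},{"tx":0.06,"ty":-0.38,"tz":-0.4,"rx":0,"ry":0,"rz":-0.082,"claw":0},{"tx":0.08,"ty":-0.52,"tz":-0.4,"rx":0,"ry":0,"rz":-0.082,"claw":0},{"tx":0.1,"ty":-0.66,"tz":-0.4,"rx":0,"ry":0,"rz":-0.082,"claw":0},{"tx":0.12,"ty":-0.8,"tz":-0.4,"rx":0,"ry":0,"rz":-0.082,"claw":0},{"tx":0.143,"ty":-0.978,"tz":-0.4,"rx":0,"ry":0,"rz":-0.082,"claw":0}]'|grep -E "pos|wid"; python3 -m creep '[{"tx":0.01,"ty":-0.15,"tz":0,"rx":0,"ry":0,"rz":0,"claw":0},{"tx":0.02,"ty":-0.3,"tz":0,"rx":0,"ry":0,"rz":0,"claw":0},{"tx":0.04,"ty":-0.45,"tz":0,"rx":0,"ry":0,"rz":0,"claw":0},{"tx":0.05,"ty":-0.6,"tz":0,"rx":0,"ry":0,"rz":0,"claw":0},{"tx":0.05,"ty":-0.75,"tz":0,"rx":0,"ry":0,"rz":0,"claw":0},{"tx":0.05,"ty":-0.9,"tz":0,"rx":0,"ry":0,"rz":0,"claw":0},{"tx":0.05,"ty":-0.95,"tz":0,"rx":0,"ry":0,"rz":0,"claw":0},{"tx":0.05,"ty":-0.95,"tz":0,"rx":0,"ry":0,"rz":0,"claw":0}]'|grep -v rot;python3 go.py 541.5 161 26 -89.7
```

```text
tcp_pos: [529.2, -126.9, 120.0]
grip_width: 0.294
time_s: 33.38
tcp_pos: [539.9, 112.8, 119.7]
contact_force: [-0.2, -0.2, -1.8]
grip_width: 0.293
grasp_force: 49.6
t 33.4 shift [ 0.0074 -0.1925  0.375 ] yaw now -89.49 rz 0.0047
```

```bash
python3 -m creep '[{"tx":0.007,"ty":-0.12,"tz":0,"rx":0,"ry":0,"rz":0,"claw":0},{"tx":0.007,"ty":-0.19,"tz":0.05,"rx":0,"ry":0,"rz":0,"claw":0},{"tx":0.007,"ty":-0.19,"tz":0.15,"rx":0,"ry":0,"rz":0,"claw":0},{"tx":0.007,"ty":-0.19,"tz":0.25,"rx":0,"ry":0,"rz":0,"claw":0},{"tx":0.007,"ty":-0.19,"tz":0.32,"rx":0,"ry":0,"rz":0,"claw":0},{"tx":0.007,"ty":-0.19,"tz":0.35,"rx":0,"ry":0,"rz":0,"claw":0},{"tx":0.007,"ty":-0.19,"tz":0.365,"rx":0,"ry":0,"rz":0,"claw":0},{"tx":0.007,"ty":-0.19,"tz":0.373,"rx":0,"ry":0,"rz":0,"claw":0},{"tx":0.007,"ty":-0.19,"tz":0.373,"rx":0,"ry":0,"rz":0,"claw":0}]'|grep -v rot
```

```text
time_s: 34.13
tcp_pos: [541.8, 156.8, 26.8]
contact_force: [0.2, 0.4, 0.3]
grip_width: 0.29
grasp_force: 49.7
```

```bash
python3 -m creep '[{"tx":0,"ty":0,"tz":0.006,"rx":0,"ry":0,"rz":0,"claw":0},{"tx":0,"ty":0,"tz":0.006,"rx":0,"ry":0,"rz":0,"claw":0.45},{"tx":0,"ty":0,"tz":0.006,"rx":0,"ry":0,"rz":0,"claw":0.45},{"tx":0,"ty":0,"tz":0.006,"rx":0,"ry":0,"rz":0,"claw":0.45},{"tx":0,"ty":0,"tz":-0.05,"rx":0,"ry":0,"rz":0,"claw":0.45},{"tx":0,"ty":0,"tz":-0.2,"rx":0,"ry":0,"rz":0,"claw":0.45},{"tx":0,"ty":0.1,"tz":-0.22,"rx":0,"ry":0,"rz":0,"claw":0},{"tx":0,"ty":0.17,"tz":-0.22,"rx":0,"ry":0,"rz":0,"claw":0},{"tx":0,"ty":0.17,"tz":-0.22,"rx":0,"ry":0,"rz":0,"claw":0},{"tx":0,"ty":0.17,"tz":-0.15,"rx":0,"ry":0,"rz":0,"claw":0},{"tx":0,"ty":0.17,"tz":-0.05,"rx":0,"ry":0,"rz":0,"claw":0},{"tx":0,"ty":0.17,"tz":0,"rx":0,"ry":0,"rz":0,"claw":0},{"tx":0,"ty":0.17,"tz":0,"rx":0,"ry":0,"rz":0,"claw":0},{"tx":0,"ty":0.14,"tz":0,"rx":0,"ry":0,"rz":0,"claw":0},{"tx":0,"ty":0.12,"tz":0,"rx":0,"ry":0,"rz":0,"claw":0},{"tx":0,"ty":0.1,"tz":0,"rx":0,"ry":0,"rz":0,"claw":0},{"tx":0,"ty":0.08,"tz":0,"rx":0,"ry":0,"rz":0,"claw":0},{"tx":0,"ty":0.06,"tz":0,"rx":0,"ry":0,"rz":0,"claw":0},{"tx":0,"ty":0.04,"tz":0,"rx":0,"ry":0,"rz":0,"claw":0},{"tx":0,"ty":0.02,"tz":0,"rx":0,"ry":0,"rz":0,"claw":0}]'|grep -v rot; python3 -m creep '[{"tx":0,"ty":-0.01,"tz":0,"rx":0,"ry":0,"rz":0,"claw":0},{"tx":0,"ty":-0.016,"tz":0,"rx":0,"ry":0,"rz":0,"claw":0},{"tx":0,"ty":-0.016,"tz":0,"rx":0,"ry":0,"rz":0,"claw":0}]'|grep -E "pos|contact"
```

```text
time_s: 35.8
tcp_pos: [541.4, 152.9, 25.6]
contact_force: [0.1, -0.9, -0.4]
grip_width: -0.001
grasp_force: 0.2
tcp_pos: [541.3, 156.6, 25.4]
contact_force: [-0.4, -0.1, -0.4]
```

```bash
python3 -m creep '[{"tx":0,"ty":-0.006,"tz":0,"rx":0,"ry":0,"rz":0,"claw":0},{"tx":0,"ty":-0.012,"tz":0,"rx":0,"ry":0,"rz":0,"claw":0},{"tx":0,"ty":-0.018,"tz":0,"rx":0,"ry":0,"rz":0,"claw":0},{"tx":0,"ty":-0.022,"tz":0,"rx":0,"ry":0,"rz":0,"claw":0},{"tx":0,"ty":-0.026,"tz":0,"rx":0,"ry":0,"rz":0,"claw":0},{"tx":0,"ty":-0.026,"tz":0,"rx":0,"ry":0,"rz":0,"claw":0}]'|grep -E "pos|contact"; python3 -m creep '[{"tx":0,"ty":0.03,"tz":0,"rx":0,"ry":0,"rz":0,"claw":0},{"tx":0,"ty":0.04,"tz":-0.15,"rx":0,"ry":0,"rz":0,"claw":0},{"tx":0.05,"ty":0,"tz":-0.3,"rx":0,"ry":0,"rz":0,"claw":0},{"tx":0.1,"ty":-0.1,"tz":-0.45,"rx":0,"ry":0,"rz":0,"claw":0},{"tx":0.1,"ty":-0.1,"tz":-0.6,"rx":0,"ry":0,"rz":0,"claw":0},{"tx":0.1,"ty":-0.1,"tz":-0.7,"rx":0,"ry":0,"rz":0,"claw":0},{"tx":0.1,"ty":-0.1,"tz":-0.7,"rx":0,"ry":0,"rz":0,"claw":0}]'|grep pos; python3 look.py jig2;python3 seg.py 470 597 120 277 35 44; python3 seg.py 400 700 120 277 54 70
```

```text
tcp_pos: [541.2, 161.7, 25.4]
contact_force: [2.7, -12.9, 1.0]
tcp_pos: [568.7, 188.7, 206.1]
37.1833 [567.5 188.3 203.3] [ 0.2 -0.4 -1.3]
[271, 167] 645 [595.0, 202.0, 38.0] [36.0, 38.0, 39.0] [594.8, 198.7] [5.0, 156.0] 0.1
[248, 213] 6868 [544.0, 228.0, 40.0] [39.0, 40.0, 41.0] [540.8, 226.6] [91.0, 101.0] 0.7
```

View pics/jig2.png

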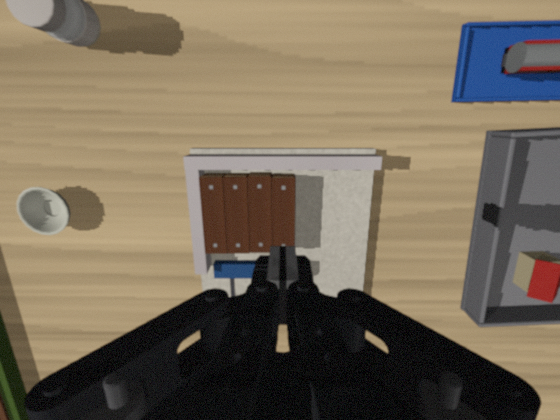

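```bash
python3 go.py 428 217 120 -89.7;python3 go.py 428 217 42 -89.7
```

```text
t 37.2 shift [-0.5592 -0.1177  0.3305] yaw now -89.67 rz 0.0008
t 37.2 shift [-0.5609 -0.1173  0.6425] yaw now -89.67 rz 0.0008
```

```bash
python3 -m creep '[{"tx":-0.15,"ty":-0.1,"tz":0,"rx":0,"ry":0,"rz":0,"claw":0},{"tx":-0.3,"ty":-0.117,"tz":0,"rx":0,"ry":0,"rz":0,"claw":0},{"tx":-0.45,"ty":-0.117,"tz":0.05,"rx":0,"ry":0,"rz":0,"claw":0},{"tx":-0.56,"ty":-0.117,"tz":0.15,"rx":0,"ry":0,"rz":0,"claw":0},{"tx":-0.56,"ty":-0.117,"tz":0.3,"rx":0,"ry":0,"rz":0,"claw":0},{"tx":-0.56,"ty":-0.117,"tz":0.45,"rx":0,"ry":0,"rz":0,"claw":0},{"tx":-0.56,"ty":-0.117,"tz":0.58,"rx":0,"ry":0,"rz":0,"claw":0},{"tx":-0.56,"ty":-0.117,"tz":0.643,"rx":0,"ry":0,"rz":0,"claw":0},{"tx":-0.56,"ty":-0.117,"tz":0.643,"rx":0,"ry":0,"rz":0,"claw":0}]'|grep -E "pos|cont";  python3 -m creep '[{"tx":0.02,"ty":0,"tz":0,"rx":0,"ry":0,"rz":0,"claw":0},{"tx":0.04,"ty":0,"tz":0,"rx":0,"ry":0,"rz":0,"claw":0},{"tx":0.06,"ty":0,"tz":0,"rx":0,"ry":0,"rz":0,"claw":0},{"tx":0.08,"ty":0,"tz":0,"rx":0,"ry":0,"rz":0,"claw":0},{"tx":0.1,"ty":0,"tz":0,"rx":0,"ry":0,"rz":0,"claw":0},{"tx":0.1,"ty":0,"tz":0,"rx":0,"ry":0,"rz":0,"claw":0}]'|grep -E "pos|cont"
```

```text
tcp_pos: [423.5, 215.3, 36.1]
contact_force: [-1.1, -0.4, 0.6]
tcp_pos: [452.5, 216.7, 40.3]
contact_force: [-0.2, -0.6, -0.2]
```

```bash
python3 -m creep '[{"tx":0.01,"ty":0,"tz":0,"rx":0,"ry":0,"rz":0,"claw":0},{"tx":0.02,"ty":0,"tz":0,"rx":0,"ry":0,"rz":0,"claw":0},{"tx":0.03,"ty":0,"tz":0,"rx":0,"ry":0,"rz":0,"claw":0},{"tx":0.03,"ty":0,"tz":0,"rx":0,"ry":0,"rz":0,"claw":0}]'|grep -E "pos|cont"; python3 look.py cl1; python3 seg.py 400 640 120 277 52 70 10;  python3 -m creep '[{"tx":0.01,"ty":0,"tz":0,"rx":0,"ry":0,"rz":0,"claw":0},{"tx":0.016,"ty":0,"tz":0,"rx":0,"ry":0,"rz":0,"claw":0},{"tx":0.016,"ty":0,"tz":0,"rx":0,"ry":0,"rz":0,"claw":0}]'|grep -E "pos|cont"
```

```text
tcp_pos: [458.9, 216.6, 39.6]
contact_force: [-0.7, -0.1, -0.5]
38.8167 [458.8 216.6  39.6] [-0.1  0.  -1.3]
[283, 256] 2203 [476.0, 217.0, 61.0] [54.0, 62.0, 67.0] [476.7, 217.4] [27.0, 23.0] 90.0
tcp_pos: [462.7, 216.6, 39.6]
contact_force: [-1.4, 0.0, 0.5]
```

```bash
for k in 1; do :; done; python3 -m creep '[{"tx":0.006,"ty":0,"tz":0,"rx":0,"ry":0,"rz":0,"claw":0},{"tx":0.012,"ty":0,"tz":0,"rx":0,"ry":0,"rz":0,"claw":0},{"tx":0.012,"ty":0,"tz":0,"rx":0,"ry":0,"rz":0,"claw":0}]'|grep -E "pos|cont"; python3 -m creep '[{"tx":0.006,"ty":0,"tz":0,"rx":0,"ry":0,"rz":0,"claw":0},{"tx":0.012,"ty":0,"tz":0,"rx":0,"ry":0,"rz":0,"claw":0},{"tx":0.012,"ty":0,"tz":0,"rx":0,"ry":0,"rz":0,"claw":0}]'|grep -E "pos|cont"
```

```text
tcp_pos: [465.6, 216.6, 39.6]
contact_force: [-1.9, -0.0, 0.2]
tcp_pos: [468.7, 216.6, 39.6]
contact_force: [-1.8, 0.1, -0.0]
```

```bash
python3 -m creep '[{"tx":0.004,"ty":0,"tz":0,"rx":0,"ry":0,"rz":0,"claw":0},{"tx":0.008,"ty":0,"tz":0,"rx":0,"ry":0,"rz":0,"claw":0},{"tx":0.008,"ty":0,"tz":0,"rx":0,"ry":0,"rz":0,"claw":0}]'|grep -E "pos|cont"; python3 -m creep '[{"tx":0.004,"ty":0,"tz":0,"rx":0,"ry":0,"rz":0,"claw":0},{"tx":0.008,"ty":0,"tz":0,"rx":0,"ry":0,"rz":0,"claw":0},{"tx":0.008,"ty":0,"tz":0,"rx":0,"ry":0,"rz":0,"claw":0}]'|grep -E "pos|cont"
```

```text
tcp_pos: [470.6, 216.6, 39.6]
contact_force: [-2.5, 0.7, -0.2]
tcp_pos: [472.3, 216.6, 39.6]
contact_force: [-5.0, 1.2, 0.9]
```

```bash
python3 -m creep '[{"tx":0.004,"ty":0,"tz":0,"rx":0,"ry":0,"rz":0,"claw":0},{"tx":0.008,"ty":0,"tz":0,"rx":0,"ry":0,"rz":0,"claw":0},{"tx":0.008,"ty":0,"tz":0,"rx":0,"ry":0,"rz":0,"claw":0}]'|grep -E "pos|cont"; python3 look.py cl2; python3 seg.py 483 598 140 277 35 44
```

```text
tcp_pos: [472.4, 216.5, 39.5]
contact_force: [-15.3, 4.6, 8.4]
40.3667 [472.4 216.5  39.5] [-14.9   4.2   9.2]
[264, 102] 49064 [553.0, 226.0, 40.0] [38.0, 40.0, 41.0] [544.6, 208.6] [99.0, 137.0] 0.1
```

```bash
python3 -m creep '[{"tx":-0.04,"ty":0,"tz":0,"rx":0,"ry":0,"rz":0,"claw":0},{"tx":-0.06,"ty":0,"tz":-0.1,"rx":0,"ry":0,"rz":0,"claw":0},{"tx":-0.06,"ty":0,"tz":-0.25,"rx":0,"ry":0,"rz":0,"claw":0},{"tx":0.05,"ty":0,"tz":-0.35,"rx":0,"ry":0,"rz":0,"claw":0},{"tx":0.2,"ty":0,"tz":-0.35,"rx":0,"ry":0,"rz":0,"claw":0},{"tx":0.35,"ty":0.1,"tz":-0.35,"rx":0,"ry":0,"rz":0,"claw":0},{"tx":0.35,"ty":0.1,"tz":-0.35,"rx":0,"ry":0,"rz":0,"claw":0}]'|grep pos; python3 look.py jig3
python3 - <<'E'
from h import *
L=np.load("last.npz"); im,w=L["im"],L["w"]; z=w[...,2]
cv2.imwrite("pics/jig3c.png",cv2.resize(im[60:360,130:430],None,fx=2,fy=2,interpolation=cv2.INTER_CUBIC))
top=(z>37.5)&(z<42)&(w[...,0]>495)&(w[...,0]<592)
hsv=cv2.cvtColor(im,cv2.COLOR_BGR2HSV)
m=(z>37)&(z<44)&(w[...,0]>480)&(w[...,0]<600)&(w[...,1]>150)&(w[...,1]<290)&(hsv[...,1]>90)
for lo in range(175,280,13):
    s=m&(abs(w[...,1]-(lo+6.5))<5)
    if s.sum()>30: print(lo+6.5,np.percentile(w[s][:,0],[1,99]).round(1))
for xx in range(500,592,15):
    s=m&(abs(w[...,0]-xx)<4)
    if s.sum()>30: print("x",xx,np.percentile(w[s][:,1],[1,99]).round(1))
E
```

```text
tcp_pos: [568.6, 190.1, 128.3]
41.0 [566.1 190.5 127.6] [-0.3 -0.6  0.6]
181.5 [534.3 591.3]
194.5 [541.2 591.4]
207.5 [532.5 591.3]
220.5 [504.3 591.1]
233.5 [504.8 591.1]
246.5 [504.9 591.1]
259.5 [504.4 590.7]
272.5 [503.7 590.6]
x 500 [220.6 278. ]
x 515 [217.3 277.9]
x 530 [198.  277.6]
x 545 [177.7 277.7]
x 560 [177.9 277.5]
x 575 [178.3 277.8]
x 590 [177.8 277.8]
```

View pics/jig3c.png

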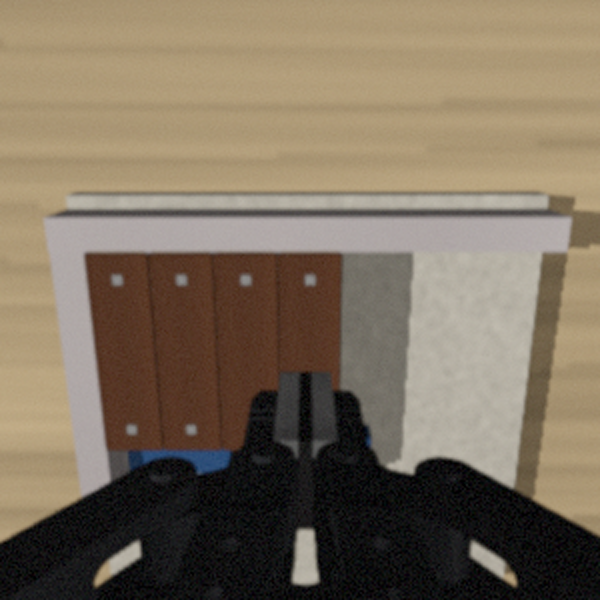

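```bash
python3 go.py 547 140 26 -89.7
```

```text
t 41.0 shift [-0.0787  0.2018  0.4059] yaw now -89.81 rz -0.0024
```

```bash
python3 -m creep '[{"tx":-0.078,"ty":0.1,"tz":0,"rx":0,"ry":0,"rz":0,"claw":0},{"tx":-0.078,"ty":0.202,"tz":0.1,"rx":0,"ry":0,"rz":0,"claw":0},{"tx":-0.078,"ty":0.202,"tz":0.25,"rx":0,"ry":0,"rz":0,"claw":0},{"tx":-0.078,"ty":0.202,"tz":0.37,"rx":0,"ry":0,"rz":0,"claw":0},{"tx":-0.078,"ty":0.202,"tz":0.4,"rx":0,"ry":0,"rz":0,"claw":0},{"tx":-0.078,"ty":0.17,"tz":0.4,"rx":0,"ry":0,"rz":0,"claw":0},{"tx":-0.078,"ty":0.14,"tz":0.4,"rx":0,"ry":0,"rz":0,"claw":0},{"tx":-0.078,"ty":0.13,"tz":0.4,"rx":0,"ry":0,"rz":0,"claw":0},{"tx":-0.078,"ty":0.13,"tz":0.4,"rx":0,"ry":0,"rz":0,"claw":0}]'|grep -E "pos|cont"; python3 -m creep '[{"tx":0,"ty":-0.004,"tz":0,"rx":0,"ry":0,"rz":0,"claw":0},{"tx":0,"ty":-0.008,"tz":0,"rx":0,"ry":0,"rz":0,"claw":0},{"tx":0,"ty":-0.012,"tz":0,"rx":0,"ry":0,"rz":0,"claw":0},{"tx":0,"ty":-0.012,"tz":0,"rx":0,"ry":0,"rz":0,"claw":0}]'|grep -E "pos|cont"
```

```text
tcp_pos: [543.6, 161.0, 28.8]
contact_force: [-0.3, -0.1, 0.7]
tcp_pos: [543.2, 161.8, 28.0]
contact_force: [-0.0, -10.0, 8.9]
```

```bash
python3 -m creep '[{"tx":0,"ty":0.04,"tz":0,"rx":0,"ry":0,"rz":0,"claw":0},{"tx":0,"ty":0.08,"tz":-0.1,"rx":0,"ry":0,"rz":0,"claw":0},{"tx":0.05,"ty":0.1,"tz":-0.25,"rx":0,"ry":0,"rz":0,"claw":0},{"tx":0.2,"ty":0.1,"tz":-0.4,"rx":0,"ry":0,"rz":0,"claw":0},{"tx":0.36,"ty":0,"tz":-0.55,"rx":0,"ry":0,"rz":0,"claw":0},{"tx":0.5,"ty":-0.1,"tz":-0.7,"rx":0,"ry":0,"rz":0,"claw":0},{"tx":0.5,"ty":-0.12,"tz":-0.75,"rx":0,"ry":0,"rz":0,"claw":0},{"tx":0.5,"ty":-0.12,"tz":-0.75,"rx":0,"ry":0,"rz":0,"claw":0}]'|grep pos; python3 look.py fin; python3 - <<'E'
import cv2
im=cv2.imread("pics/fin.png"); cv2.imwrite("pics/finc.png",cv2.resize(im,None,fx=1.4,fy=1.4))
E
```

```text
tcp_pos: [671.5, 195.0, 219.9]
42.8 [671.7 195.2 219.8] [-1.   1.2  1.2]
```

View pics/finc.png

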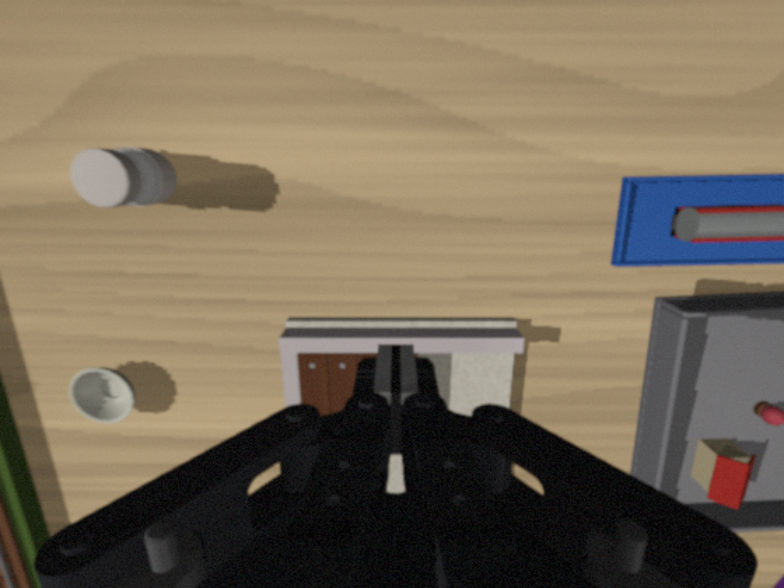

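```bash
python3 -c "from cell import bot; print(bot.finish_job())"
```

```text
the job is handed in; nothing more can be done
None
```

The job is handed in, at about 43 s of the 210 s: the red wagon stands upright in the blue tray, and all four brown beams lie tight against the fence and each other and flush with the stop. The blue clamp was pushed up against their free ends until it met firm resistance; contact shows in the picture for the two beams by the fence, and the gripper hid the other two.

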